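Free the swing magnifier and set up pressed covers for inspection

TASK

Draw the locking pin out of the magnifier's swing arm and hang it in the parking notch on the stand, then swing the magnifier right out of the way, clear of the taped field. Push the left-over square plate off the taped field, push every round cover (there are two to four) on to it until each lies wholly inside the taped square, all sliding on the bench and not lifted, and last swing the magnifier back so that its lens is centred over the square. Leave the other things where they are.

Things in the scene. Friction and masses are not known exactly. Their poses are not given: they have to be found in the camera images.
- pin_grip (a point): steel locking pin, upright in the swing arm's bore; point: middle of its dark round grip (20 mm dia., 30 mm tall). z axis: up the pin. Collar 24 mm dia., 5 mm thick, underside 20 mm below the point; then a 10 mm shank, tip 80 mm below the point. The collar sits on the arm, the shank in 12 mm bores through arm and fixed plate: lift 60 mm or more to free it. About 100 g
- notch (a point): parking notch on the stand: a level fork, top face 130 mm above the bench, with an open slot 14 mm wide, 41 mm long. Point: on the slot's centre line at the top face, 15 mm from the closed end, 26 mm from the mouth. x axis: along the slot towards its closed end (mouth faces -x), z up. The shank hangs in the slot, the collar rests on the fork (pin_grip then 20 mm above this point)
- pivot (a point): upright hinge axis of the swing arm, at the top of the stand's column (166 mm above the bench)
- handle (a point): middle of the upright black round post on the swing arm by which it is swung: 18 mm diameter, 45 mm tall, standing on the arm's top face (162 mm above the bench), 165 mm from the pivot. The lens lies further out in the same direction
- lens (a point): centre of the round magnifier head at the arm's end, 112 mm across, from 136 to 169 mm above the bench, 265 mm from the pivot
- swing (a joint): angle of the swing arm (rad), 0 where the pin locks it, growing counter-clockwise seen from above (away from the robot); it can go from -0.3 to 1.7. Stiff: it takes about 3 to 4 N at the handle and stays where it is left
- field_mid (a point): centre, on the bench, of the inspection field, a square marked by flat yellow tape lines (no height): 250 x 250 mm inside the tape, 274 mm outside. x and y axes run along its sides, z up
- cover0_mid (a point): round aluminium cover (disc 92 mm diameter, 18 mm high, about 0.33 kg) lying flat on the bench; this point is its centre, 9 mm above the bench. May be absent; 2 to 4 covers are there
- cover1_mid (a point): round aluminium cover (disc 92 mm diameter, 18 mm high, about 0.33 kg) lying flat on the bench; this point is its centre, 9 mm above the bench. May be absent; 2 to 4 covers are there
- cover2_mid (a point): round aluminium cover (disc 92 mm diameter, 18 mm high, about 0.33 kg) lying flat on the bench; this point is its centre, 9 mm above the bench. May be absent; 2 to 4 covers are there
- cover3_mid (a point): round aluminium cover (disc 92 mm diameter, 18 mm high, about 0.33 kg) lying flat on the bench; this point is its centre, 9 mm above the bench. May be absent; 2 to 4 covers are there
- plate_mid (a point): square aluminium plate, 85 x 85 mm, 18 mm high, about 0.36 kg, lying flat in the field at the start; this point is its centre, 9 mm above the bench; x and y axes square to its sides, z up
- bearing: bystander: steel bearing ring, 52 mm across, 15 mm high; origin at the centre of its underside
- oil_can: bystander: closed grey can, 56 mm across, 80 mm tall; origin at the centre of its underside
- wrench: bystander: steel wrench 170 mm long lying on the bench; origin at the middle of its length
- bolt_cup: bystander: steel cup, 56 mm across, 70 mm tall; origin at the centre of its underside
- socket: bystander: dark hexagonal socket, 32 mm across, 40 mm tall; origin at the centre of its underside
Mind the look-alikes: they are no part of the job. What is shaped like the part that bears pin_grip but yellow is not meant. What is shaped like the part that bears cover3_mid but orange is not meant.

How it is judged:
By the outcome, as a careful person would: the job done as asked, in the order asked, and still so for the second after the job is handed in, with the robot touching nothing.
Of cover0, cover1, cover2, cover3 only 2 to 4 are there at a start; the rules pass over those that are not, and their reading is None.
At some moment in a run one of cover0, cover1, cover2, cover3, square_plate may be knocked a few centimetres aside while the robot is not near it.
It also fails if it takes over 210 s, if anything falls off the work surface, if the arm or the gripper's body presses on something with over 40 N, if the wrist force passes 120 N, or if a joint passes its speed limit or range.

ROBOT

A 6-joint arm with a two-finger parallel gripper is mounted at the origin on the work surface. World frame = base frame: x ahead of the robot, y to its left, z up, the work surface at z = 0. Lengths are in mm, angles in rad, forces in N, time in s.
With the tool pointing down it reaches from about 350 to 775 mm from the base axis. Payload 7.3 kg.
Tool frame: the origin (TCP) lies midway between the tips of the shut fingers; the grasp point (between the pads) lies 19 mm behind it; x points along the fingers, z is the direction in which the jaws open and shut, and the axes are right-handed (so a half turn about x gives the same grasp; the last joint's range is limited). The gripper opens to 92 mm and grips with 3 to 60 N. Pads are 19 mm wide; open, the fingers measure 130 mm over their backs; the gripper's body (75 mm by 190 mm) begins 47 mm behind the grasp point.
Start: joints at [-1.407, 0.342, 1.524, -0, 1.275, -0.146], TCP at [160.078, -500.02, 226.741] pointing down, gripper open.
Joint ranges: [-2.53, 2.53], [-0.77, 2.02], [0.04, 2.7], [-1, 4.14], [0.28, 2.66], [-3.11, 3.11]. Speed limits (rad/s): [2.57, 2.57, 3.14, 3.14, 3.14, 3.14].

INTERFACE

Orientations are given as [roll, pitch, yaw] about the fixed x, y, z axes, in that order (R = Rz(yaw) Ry(pitch) Rx(roll)).
In Python, from plant import monitor, optics, close_job gives the robot as it stands.
- The arm moves only by the tool send_rows, never from a script. Its argument "commands" is a list that holds one entry, the list of rows, each a list of 5 numbers: the shift along the tool's x, y, z in m, then the turn about the tool's x in degrees, then the finger opening in m, from 0 to 0.0918. A call has 1 to 10 rows; each row shifts and turns the pose as measured when the row begins, along the tool's axes as they then stand; what a row does not reach is not made up. A row lasts 1/12 s, in which the tool goes at most 41.7 mm and 7.16 degrees, less where a joint would pass 70% of its speed; a pose out of reach is approached as far as the arm can. A call with a gripper value outside its range is refused whole. The fingers move at their own pace and stop on an object; the grip force is fixed at half the most. Time passes only in rows, so rows that do not move let the fingers close. It gives the time, the measured TCP pose, the force and the opening at its end, in the units of the state.
- monitor.get_obs(): the state, without advancing time (a new reading comes with each control period).
- optics.capture(name): name is "side" or "top"; returns a dict with "color" (384x512x3 uint8, blue, green, red), "camera_matrix" (3x3 intrinsics, pixels), "camera_from_world" (4x4, takes a point from world to camera coordinates). Camera axes: x right, y down, z forward; pixel columns grow to the right and rows downward; lengths in mm; the calibration is good to about 2 mm. A picture is of the moment at which its call begins. There is no depth.
- close_job(): hands the job in, once; it reports no verdict.
The state is a dict: "time": time; "joint_positions": joint angles; "dq": joint speeds; "tau": joint torques, N m; "tool_pos": TCP position; "tcp_rot": TCP orientation; "contact_force": force on the tool from outside, world axes, zero at the start; "moment": the same for the moment, N m; "grip_width": finger opening in mm.
Only numpy, scipy, OpenCV 4.12 (cv2) and the standard library are available. Lean on these libraries where they do the work, as an engineer would, in place of code of your own. Each camera call takes 0.05 s, during which the arm holds its last target.

## Working session

There is one attempt and no reset: what is moved stays moved. The work goes in short steps, Python scripts to look and compute and a tool call to move; the robot and the scene stay as the last step left them, time stands still between calls to the robot, and variables do not carry over. Pictures are saved under pics/ and viewed, and the job is handed in when it is done.

Besides the shell and the picture viewer there is one more tool, called as name(argument=value, ...), one argument or row to a line, values as JSON. send_rows: Moves the arm, as the interface text tells. Its arguments: {"type":"object","properties":{"commands":{"type":"array","items":{"type":"array","items":{"type":"array","items":{"type":"number"}}}}},"required":["commands"]}

```bash
ls; mkdir -p pics
python3 - <<'E'
from plant import monitor, optics
import cv2
o=monitor.get_obs()
print(o)
for n in("side","top"):
    c=optics.capture(n); cv2.imwrite(f"pics/{n}0.png",c["color"]); print(n,c["camera_matrix"],c["camera_from_world"])
E
```

```text
pics
{'time': 0.0, 'joint_positions': array([-1.40699688e+00,  3.42703832e-01,  1.52501811e+00,  7.02827329e-06,
        1.27537286e+00, -1.46034754e-01]), 'dq': array([ 0.00134996,  0.00161365, -0.00029408,  0.00030254, -0.00075402,
       -0.00021147]), 'tau': array([ 2.91511487e-04, -4.31240988e+01, -2.44221067e+01,  7.18244794e-02,
        5.60668332e-02, -1.52591251e-04]), 'tool_pos': array([ 160.01288534, -499.60118521,  226.05437488]), 'tcp_rot': array([2.99108388, 1.56929416, 1.7301197 ]), 'contact_force': array([-0.69886879, -0.16855148,  0.11536916]), 'moment': array([-0.01342944,  0.03329052,  0.02832334]), 'grip_width': 91.7369145191448}
side [[346.78177347   0.         259.85392448]
 [  0.         346.78177347 192.8203293 ]
 [  0.           0.           1.        ]] [[-9.96807710e-01 -7.83816857e-02  1.51888241e-02  5.22713105e+02]
 [-6.79179125e-02  7.32468549e-01 -6.77404592e-01  1.88843570e+02]
 [ 4.19707779e-02 -6.76273714e-01 -7.35453818e-01  9.87486159e+02]
 [ 0.00000000e+00  0.00000000e+00  0.00000000e+00  1.00000000e+00]]
top [[494.61502428   0.         251.93181316]
 [  0.         494.61502428 187.28389978]
 [  0.           0.           1.        ]] [[-5.62643609e-03 -9.99745790e-01  2.18334504e-02 -1.20081113e+02]
 [-9.90903672e-01  2.63829698e-03 -1.34547212e-01  5.53437231e+02]
 [ 1.34455405e-01 -2.23918675e-02 -9.90666618e-01  1.37803775e+03]
 [ 0.00000000e+00  0.00000000e+00  0.00000000e+00  1.00000000e+00]]
```

Run:
```python
import cv2
for n in("side","top"):
    i=cv2.imread(f"pics/{n}0.png"); cv2.imwrite(f"pics/{n}0b.png",cv2.resize(i,(800,600),interpolation=cv2.INTER_CUBIC))
```

```text
(no output)
```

View pics/side0b.png

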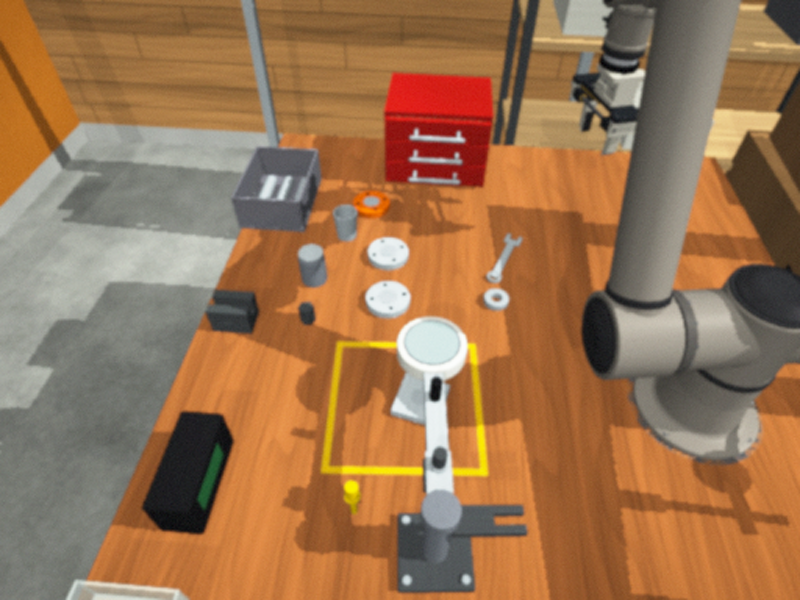

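View pics/top0b.png

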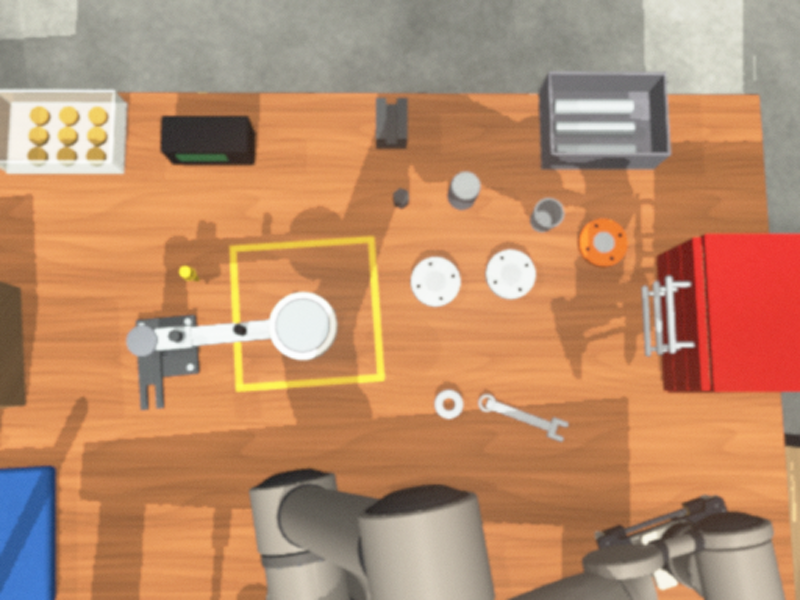

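```bash
cat > h.py <<'E'
import numpy as np, cv2
from plant import monitor, optics
from scipy.spatial.transform import Rotation as Ro
def ray(c,u,v):
    K=c["camera_matrix"];T=c["camera_from_world"];R=T[:3,:3];t=T[:3,3]
    o=-R.T@t; d=R.T@np.linalg.inv(K)@np.array([u,v,1.]); return o,d/np.linalg.norm(d)
def plane(c,u,v,z):
    o,d=ray(c,u,v); return o+d*(z-o[2])/d[2]
def proj(c,p):
    T=c["camera_from_world"];q=T[:3,:3]@np.array(p,float)+T[:3,3];q=c["camera_matrix"]@q;return q[:2]/q[2]
def tri(c1,p1,c2,p2):
    o1,d1=ray(c1,*p1);o2,d2=ray(c2,*p2)
    A=np.stack([d1,-d2],1);s=np.linalg.lstsq(A,o2-o1,rcond=None)[0]
    a=o1+d1*s[0];b=o2+d2*s[1];return (a+b)/2,np.linalg.norm(a-b)
def crop(c,u0,v0,u1,v1,name,f=None):
    i=c["color"][v0:v1,u0:u1]; f=f or min(800/(u1-u0),600/(v1-v0))
    cv2.imwrite("pics/"+name,cv2.resize(i,None,fx=f,fy=f,interpolation=cv2.INTER_CUBIC))
def blobs(mask,amin=20):
    n,l,s,ce=cv2.connectedComponentsWithStats(mask.astype(np.uint8),connectivity=8)
    return [(s[i,4],ce[i].round(1),s[i,:4]) for i in range(1,n) if s[i,4]>=amin]
def tool():
    o=monitor.get_obs(); R=Ro.from_euler('xyz',o["tcp_rot"]).as_matrix(); return o,R
E
python3 - <<'E'
from h import *
t=optics.capture("top");s=optics.capture("side")
crop(t,70,140,260,282,"t1.png");crop(s,190,190,350,390,"s1.png")
E
```

```text
(no output)
```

View pics/t1.png

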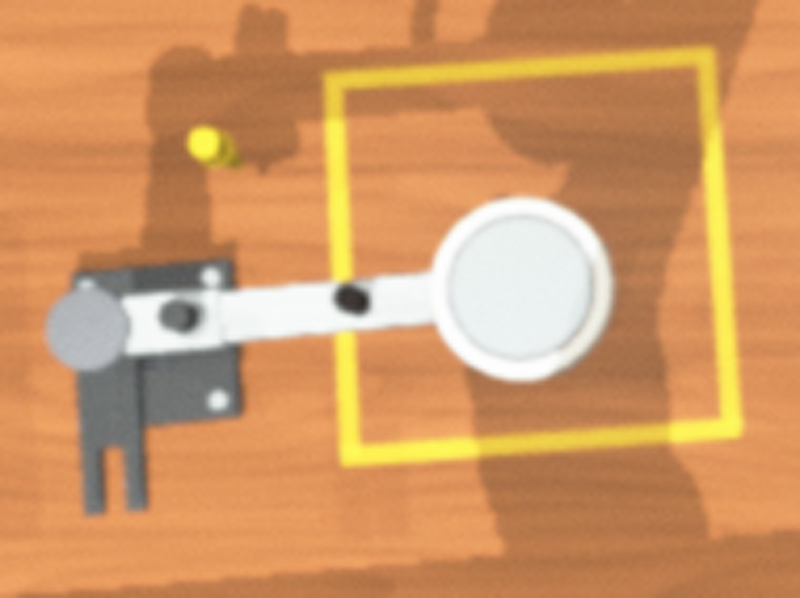

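View pics/s1.png

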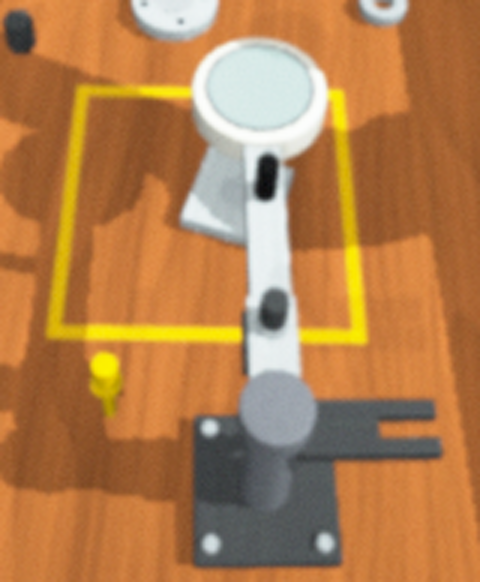

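Run:
```python
from h import *
t=optics.capture("top");s=optics.capture("side")
T=lambda u,v:(70+(u+.5)/4.2105-.5,140+(v+.5)/4.2105-.5)
S=lambda u,v:(190+(u+.5)/3-.5,190+(v+.5)/3-.5)
for n,a,b in [("pin",(180,315),(274,308)),("handle",(352,299),(266,177)),("lens",(521,287),(259,97)),("column",(88,328),(278,407)),("closed",(113,447),(380,428)),("ypin",(207,145),(104,374))]:
    print(n,*tri(t,T(*a),s,S(*b)))
print("lens z169",plane(t,*T(522,288),169),plane(s,*S(259,92),169))
print("closed130",plane(t,*T(113,447),130),plane(s,*S(380,428),130))
print("mouth130",plane(t,*T(115,511),130),plane(s,*S(438,429),130))
print("forkfaces",[plane(t,*T(*p),130)[:2].round(1) for p in((102,450),(125,448),(104,513),(127,509))])
hsv=cv2.cvtColor(t["color"],cv2.COLOR_BGR2HSV)
m=(abs(hsv[...,0].astype(int)-27)<5)&(hsv[...,1]>120)&(hsv[...,2]>110)
for b in blobs(m,100):print(b)
# tape corners outer
for p in((323,73),(714,47),(741,437),(343,467)):print("tape out",plane(t,*T(*p),0).round(1))
for p in((345,90),(699,70),(720,419),(359,446)):print("tape in",plane(t,*T(*p),0).round(1))
for n,c in(("top",t),("side",s)):
    h=cv2.cvtColor(c["color"],cv2.COLOR_BGR2HSV)
    m=(h[...,1]<45)&(h[...,2]>150)
    for b in blobs(m,60):print(n,b,plane(c,*b[1],18).round(1))
```

```text
pin [464.9352445  234.87004092 184.11689146] 0.3819421681056112
handle [474.45484889 131.37868335 187.42028791] 1.4693268093955636
lens [483.49315779  32.92478417 157.87378447] 0.20724995074610686
column [458.83420371 295.24908327 165.16853469] 0.5478481904598295
closed [386.98054945 288.47653618 127.3475874 ] 0.31587861228551023
ypin [585.9958726  247.4286992   81.25922656] 1.7020268667552325
lens z169 [481.72567372  31.24891505 169.        ] [483.98277428  36.38707835 169.        ]
closed130 [387.08386161 287.67225869 130.        ] [387.2157437  289.55104178 130.        ]
mouth130 [347.70624596 285.00913334 130.        ] [347.5558537 286.8846851 130.       ]
forkfaces [array([385.3, 294.4]), array([386.4, 280.2]), array([346.5, 291.7]), array([348.9, 277.7])]
(np.int32(1231), array([196.1, 205.4]), array([147, 152,  99,  99], dtype=int32))
tape out [649.4 188.3   0. ]
tape out [667.8 -86.    0. ]
tape out [ 394.1 -104.     0. ]
tape out [375.1 168.3   0. ]
tape in [637.3 172.6   0. ]
tape in [651.2 -75.4   0. ]
tape in [406.5 -89.6   0. ]
tape in [389.3 157.7   0. ]
top (np.int32(1
[... 4045 characters left out ...]
([310, 185,  16,  13], dtype=int32)) [ 352.  -217.6   18. ]
side (np.int32(865), array([456.3, 206.1]), array([438, 187,  37,  39], dtype=int32)) [ -85.5 -191.6   18. ]
side (np.int32(1236), array([416.4, 213. ]), array([393, 193,  45,  38], dtype=int32)) [  48.2 -151.    18. ]
side (np.int32(3280), array([275.7, 257.9]), array([250, 203,  49, 135], dtype=int32)) [476.7  49.2  18. ]
side (np.int32(276), array([477.9, 274.7]), array([472, 261,  14,  29], dtype=int32)) [-69.3  53.8  18. ]
side (np.int32(407), array([445.9, 282.2]), array([421, 275,  45,  16], dtype=int32)) [23.8 84.2 18. ]
side (np.int32(570), array([ 73.8, 378.8]), array([ 42, 371,  78,  13], dtype=int32)) [896.7 389.8  18. ]
```

```bash
cat >> h.py <<'E'
def go(x,y,z):
    o,R=tool(); d=R.T@(np.array([x,y,z])-o["tool_pos"])
    print("t",round(float(o["time"]),2),"tcp",o["tool_pos"].round(1),"F",o["contact_force"].round(1),"w",round(float(o["grip_width"]),1),"tool delta mm",d.round(1))
E
python3 - <<'E'
from h import *
o,R=tool();print(R.round(3))
go(400,-200,300)
t=optics.capture("top");s=optics.capture("side")
m=lambda c:(lambda h:(abs(h[...,0].astype(int)-27)<5)&(h[...,1]>120)&(h[...,2]>110))(cv2.cvtColor(c["color"],cv2.COLOR_BGR2HSV))
for c,r in((s,(190,200,330,320)),):
    for b in blobs(m(c),50):print(b)
E
```

```text
[[-0.     0.952  0.305]
 [ 0.     0.305 -0.952]
 [-1.     0.    -0.   ]]
t 0.3 tcp [ 160.1 -499.9  226.5] F [ 1.  -0.5 -0.1] w 91.6 tool delta mm [ -73.4  319.9 -212.5]
(np.int32(650), array([228.2, 272.6]), array([206, 219,  65,  85], dtype=int32))
(np.int32(409), array([304.6, 270.1]), array([290, 220,  22,  85], dtype=int32))
(np.int32(143), array([224.8, 315.9]), array([220, 307,  10,  21], dtype=int32))
```

send_rows(
  commands=[
    [[-0.008, 0.032, -0.021, 0, 0.06], [-0.008, 0.032, -0.021, 0, 0.06], [-0.008, 0.032, -0.021, 0, 0.06], [-0.008, 0.032, -0.021, 0, 0.06], [-0.008, 0.032, -0.021, 0, 0.06], [-0.008, 0.032, -0.021, 0, 0.06], [-0.008, 0.032, -0.021, 0, 0.06], [-0.008, 0.032, -0.021, 0, 0.06], [-0.008, 0.032, -0.021, 0, 0.06], [-0.008, 0.032, -0.021, 0, 0.06]],
  ],
)

```text
time: 1.23
tool_pos: [406.0, -195.4, 307.9]
tcp_rot: [-2.856, 1.57, 2.152]
contact_force: [0.8, -1.0, 0.8]
grip_width: 60.0
```

```bash
python3 -c "
from h import *
go(465,235,260)"
```

```text
t 1.23 tcp [ 406.  -195.4  307.9] F [ 0.8 -1.   0.8] w 60.0 tool delta mm [  48.2  181.8 -394.5]
```

send_rows(
  commands=[
    [[0, 0.017, -0.037, 0, 0.06], [0, 0.017, -0.037, 0, 0.06], [0, 0.017, -0.037, 0, 0.06], [0, 0.017, -0.037, 0, 0.06], [0, 0.017, -0.037, 0, 0.06], [0, 0.017, -0.037, 0, 0.06], [0, 0.017, -0.037, 0, 0.06], [0, 0.017, -0.037, 0, 0.06], [0, 0, 0, 7, 0.06], [0, 0, 0, 7, 0.06]],
  ],
)

```text
time: 2.07
tool_pos: [451.7, 143.2, 310.3]
tcp_rot: [1.636, 1.563, 0.121]
contact_force: [-0.1, -0.3, -0.2]
grip_width: 60.0
```

```bash
python3 -c "
from h import *
go(465,235,230)
print(tool()[1].round(3))"
```

```text
t 2.07 tcp [451.7 143.2 310.3] F [-0.1 -0.3 -0.2] w 60.0 tool delta mm [ 80.5  17.8 -90.8]
[[ 0.008  0.998  0.056]
 [ 0.001  0.056 -0.998]
 [-1.     0.008 -0.001]]
```

send_rows(
  commands=[
    [[0.012, 0.002, -0.015, 0, 0.06], [0.012, 0.002, -0.015, 0, 0.06], [0.012, 0.002, -0.015, 0, 0.06], [0.012, 0.002, -0.015, 0, 0.06], [0.012, 0.003, -0.015, 0, 0.06], [0.012, 0.003, -0.015, 0, 0.06], [0, 0, 0, 0, 0.06]],
  ],
)

```text
time: 2.65
tool_pos: [461.8, 240.0, 236.6]
tcp_rot: [1.631, 1.559, 0.112]
contact_force: [-1.1, -1.2, -0.2]
grip_width: 60.1
```

```bash
python3 -c "
from h import *
go(465,235,172)
t=optics.capture('top');s=optics.capture('side')
crop(t,70,140,260,282,'t2.png');crop(s,190,190,350,390,'s2.png')"
```

```text
t 2.65 tcp [461.8 240.  236.6] F [-1.1 -1.2 -0.2] w 60.1 tool delta mm [64.6  2.1  5.2]
```

View pics/s2.png

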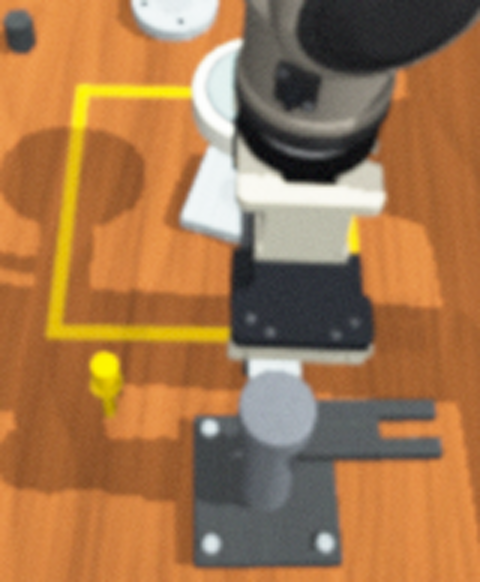

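send_rows(
  commands=[
    [[0.011, 0, 0.001, 0, 0.06], [0.011, 0, 0.001, 0, 0.06], [0.011, 0, 0.001, 0, 0.06], [0.011, 0.001, 0.001, 0, 0.06], [0.011, 0.001, 0.001, 0, 0.06], [0.008, 0, 0, 0, 0.06], [0, 0, 0, 0, 0.06]],
  ],
)

```text
time: 3.33
tool_pos: [469.6, 228.7, 181.1]
tcp_rot: [1.626, 1.544, 0.102]
contact_force: [-0.4, -0.5, -0.3]
grip_width: 60.1
```

```bash
python3 -c "
from h import *
go(465,235,172)"
```

```text
t 3.33 tcp [469.6 228.7 181.1] F [-0.4 -0.5 -0.3] w 60.1 tool delta mm [ 9.  -4.5 -6.5]
```

send_rows(
  commands=[
    [[0.003, -0.002, -0.003, 0, 0.06], [0.003, -0.002, -0.003, 0, 0.06], [0.002, 0, 0, 0, 0.06], [0.0, 0, 0, 0, 0.06]],
  ],
)

```text
time: 3.67
tool_pos: [466.3, 234.5, 175.0]
tcp_rot: [1.647, 1.54, 0.122]
contact_force: [0.0, 0.2, 0.0]
grip_width: 60.0
```

```bash
python3 -c "
from h import *
go(465,235,172)
print(tool()[1].round(3))"
```

```text
t 3.67 tcp [466.3 234.5 175. ] F [0.  0.2 0. ] w 60.0 tool delta mm [ 3.  -1.4 -0.6]
[[ 0.031  0.998  0.046]
 [ 0.004  0.046 -0.999]
 [-1.     0.031 -0.002]]
```

send_rows(
  commands=[
    [[0.003, -0.001, 0, 0, 0.05], [0, 0, 0, 0, 0.03], [0, 0, 0, 0, 0.01], [0, 0, 0, 0, 0.005], [0, 0, 0, 0, 0.005], [0, 0, 0, 0, 0.005], [0, 0, 0, 0, 0.005]],
  ],
)

```text
time: 4.25
tool_pos: [465.7, 235.0, 172.8]
tcp_rot: [1.66, 1.538, 0.136]
contact_force: [-0.1, -0.2, -0.1]
grip_width: 18.9
```

```bash
python3 -c "
from h import *
go(465,235,245)
print(tool()[1].round(3))"
```

```text
t 4.25 tcp [465.7 235.  172.8] F [-0.1 -0.2 -0.1] w 18.9 tool delta mm [-72.2   1.7  -0.2]
[[ 0.033  0.998  0.047]
 [ 0.005  0.047 -0.999]
 [-0.999  0.033 -0.003]]
```

send_rows(
  commands=[
    [[-0.005, 0.0002, 0, 0, 0.005], [-0.006, 0.0002, 0, 0, 0.005], [-0.006, 0.0002, 0, 0, 0.005], [-0.006, 0.0002, 0, 0, 0.005], [0, 0, 0, 0, 0.005]],
  ],
)

```text
time: 4.67
tool_pos: [465.6, 234.8, 198.0]
tcp_rot: [1.654, 1.538, 0.13]
contact_force: [0.5, 0.1, -1.2]
grip_width: 19.0
```

```bash
python3 -c "
from h import *
go(465.5,235,245)"
```

```text
t 4.67 tcp [465.6 234.8 198. ] F [ 0.5  0.1 -1.2] w 19.0 tool delta mm [-47.    1.4  -0.3]
```

send_rows(
  commands=[
    [[-0.006, 0.0002, 0, 0, 0.005], [-0.006, 0.0002, 0, 0, 0.005], [-0.006, 0.0002, 0, 0, 0.005], [-0.006, 0.0002, 0, 0, 0.005], [-0.006, 0.0002, 0, 0, 0.005], [-0.006, 0.0002, 0, 0, 0.005], [-0.006, 0.0002, 0, 0, 0.005], [-0.006, 0.0002, 0, 0, 0.005], [-0.006, 0.0002, 0, 0, 0.005], [0, 0, 0, 0, 0.005]],
  ],
)

```text
time: 5.5
tool_pos: [465.8, 234.7, 259.0]
tcp_rot: [1.665, 1.537, 0.141]
contact_force: [0.4, 0.4, -0.8]
grip_width: 19.1
```

```bash
python3 -c "
from h import *
go(372,287.5,252)
s=optics.capture('side')
crop(s,190,170,350,370,'s3.png')"
```

```text
t 5.5 tcp [465.8 234.7 259. ] F [ 0.4  0.4 -0.8] w 19.1 tool delta mm [  4.1 -91.4 -57.1]
```

View pics/s3.png

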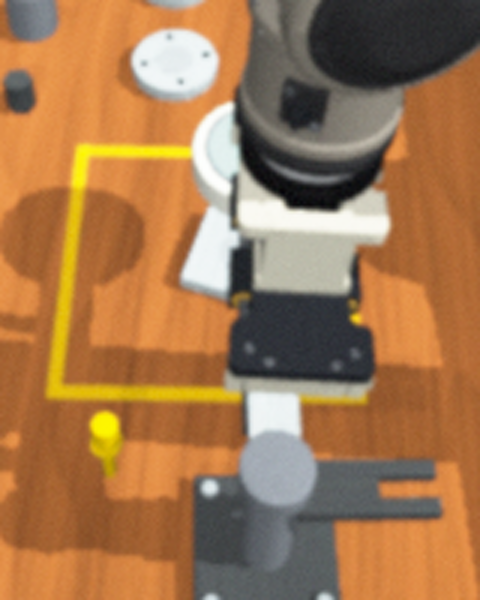

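```bash
python3 -c "
from h import *
go(318,284,255)"
```

```text
t 5.55 tcp [465.6 234.6 258.4] F [-0.2  0.8 -1.7] w 19.1 tool delta mm [  -1.2 -145.2  -56.2]
```

send_rows(
  commands=[
    [[0, -0.016, -0.006, 0, 0.005], [0, -0.016, -0.006, 0, 0.005], [0, -0.016, -0.006, 0, 0.005], [0, -0.016, -0.006, 0, 0.005], [0, -0.016, -0.006, 0, 0.005], [0, -0.016, -0.006, 0, 0.005], [0, -0.016, -0.006, 0, 0.005], [0, -0.016, -0.006, 0, 0.005], [0, -0.016, -0.006, 0, 0.005], [0, 0, 0, 0, 0.005]],
  ],
)

```text
time: 6.38
tool_pos: [312.0, 281.9, 249.9]
tcp_rot: [1.574, 1.544, 0.046]
contact_force: [0.2, -0.8, -1.2]
grip_width: 19.2
```

```bash
python3 -c "
from h import *
go(318,284,145)
s=optics.capture('side');t=optics.capture('top')
crop(s,190,170,350,370,'s4.png');crop(t,50,150,240,292,'t4.png')"
```

```text
t 6.38 tcp [312.  281.9 249.9] F [ 0.2 -0.8 -1.2] w 19.2 tool delta mm [105.    3.3  -1.8]
```

View pics/s4.png

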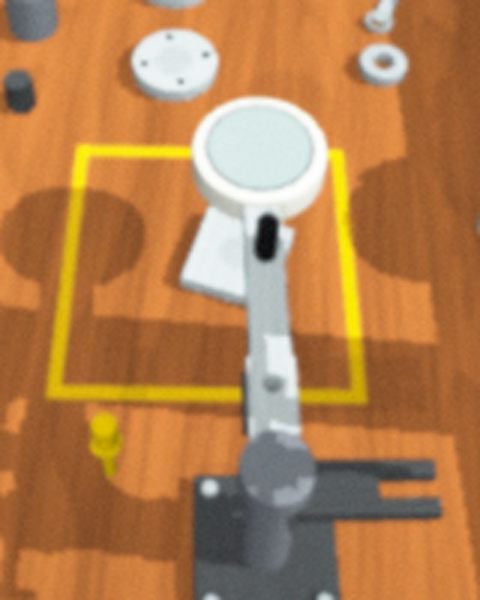

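```bash
python3 -c "
from h import *
s=optics.capture('side')
crop(s,260,190,420,370,'s5.png',3.3)
print(proj(s,tool()[0]['tool_pos']))"
```

```text
[365.2812126  305.88785918]
```

View pics/s5.png

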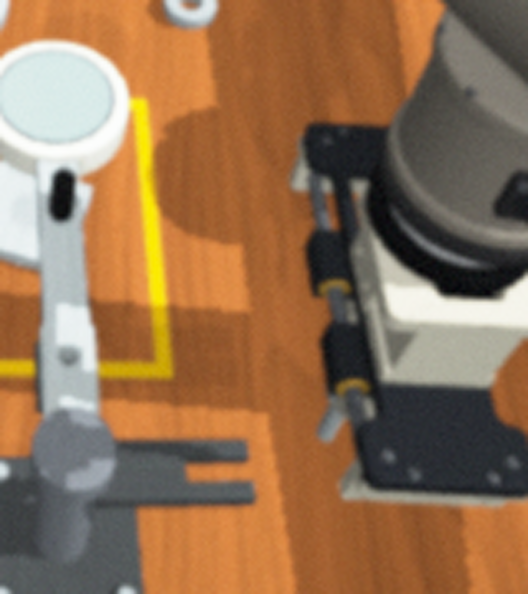

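View pics/t4.png

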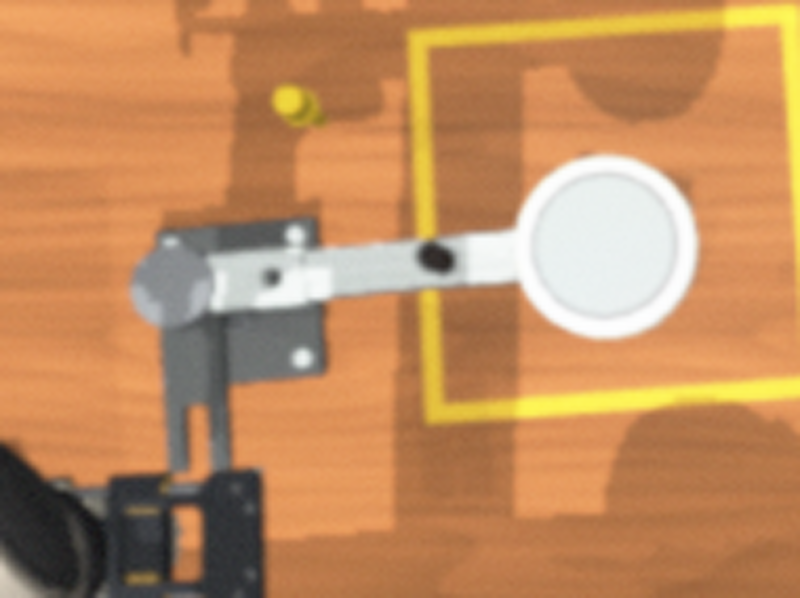

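```bash
python3 -c "
from h import *
s=optics.capture('side')
p=tool()[0]['tool_pos']; 
for dz in(9,-11,-71): 
  q=(proj(s,p+[0,0,dz])-[260,190])*3.3; print(dz,q)
R=tool()[1]; print(R.round(3)); print((proj(s,p+R@[71,0,0])-[260,190])*3.3)
"
```

```text
9 [350.83878883 374.98027686]
-11 [342.14490558 390.94140556]
-71 [318.32490306 434.67262615]
[[ 0.029  0.999  0.042]
 [ 0.001  0.042 -0.999]
 [-1.     0.029 -0.   ]]
[314.80076965 434.53170023]
```

```bash
python3 -c "
from h import *
s=optics.capture('side')
crop(s,330,290,390,335,'s6.png',13)"
```

```text
(no output)
```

View pics/s6.png

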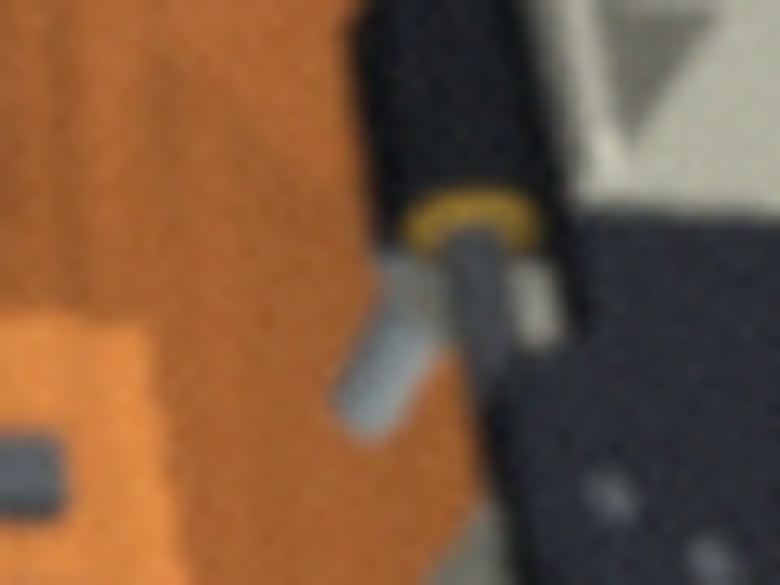

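send_rows(
  commands=[
    [[0.012, 0.0004, 0, 0, 0.005], [0.012, 0.0004, 0, 0, 0.005], [0.012, 0.0004, 0, 0, 0.005], [0.012, 0.0004, 0, 0, 0.005], [0.012, 0.0004, 0, 0, 0.005], [0.012, 0.0004, 0, 0, 0.005], [0.012, 0.0004, 0, 0, 0.005], [0.01, 0.0004, 0, 0, 0.005], [0, 0, 0, 0, 0.005], [0, 0, 0, 0, 0.005]],
  ],
)

```text
time: 7.47
tool_pos: [331.2, 279.5, 152.0]
tcp_rot: [1.589, 1.538, 0.048]
contact_force: [-0.3, -0.6, -0.4]
grip_width: 19.2
```

```bash
python3 -c "
from h import *
go(330,284.7,145)
print(tool()[1].round(3))
s=optics.capture('side');t=optics.capture('top')
crop(s,300,290,390,357,'s7.png',8.8);crop(t,60,210,150,277,'t7.png',8.8)
p=tool()[0]['tool_pos']
print((proj(s,p+[0,0,-71])-[300,290])*8.8)
"
```

```text
t 7.47 tcp [331.2 279.5 152. ] F [-0.3 -0.6 -0.4] w 19.2 tool delta mm [ 7.  -1.3 -5.2]
[[ 0.033  0.999  0.031]
 [ 0.002  0.031 -1.   ]
 [-0.999  0.033 -0.001]]
[344.11155104 426.71273058]
```

View pics/s7.png

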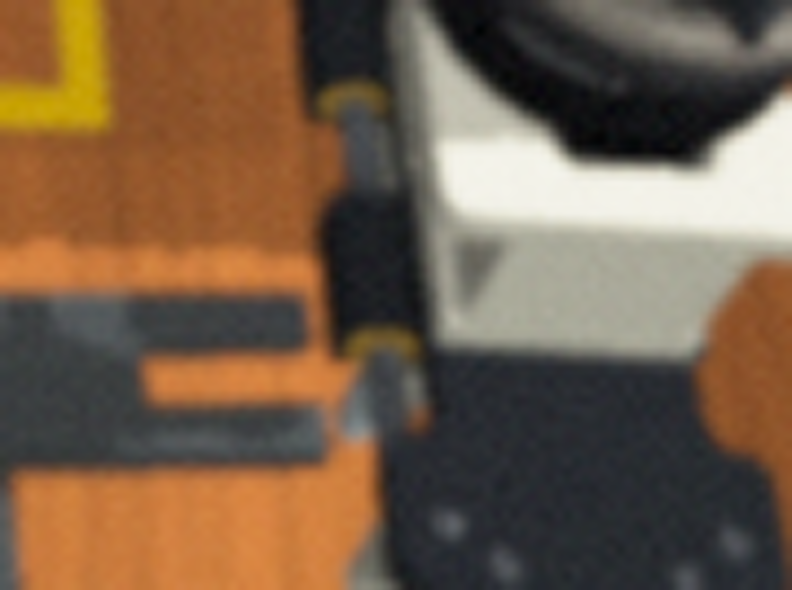

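View pics/t7.png

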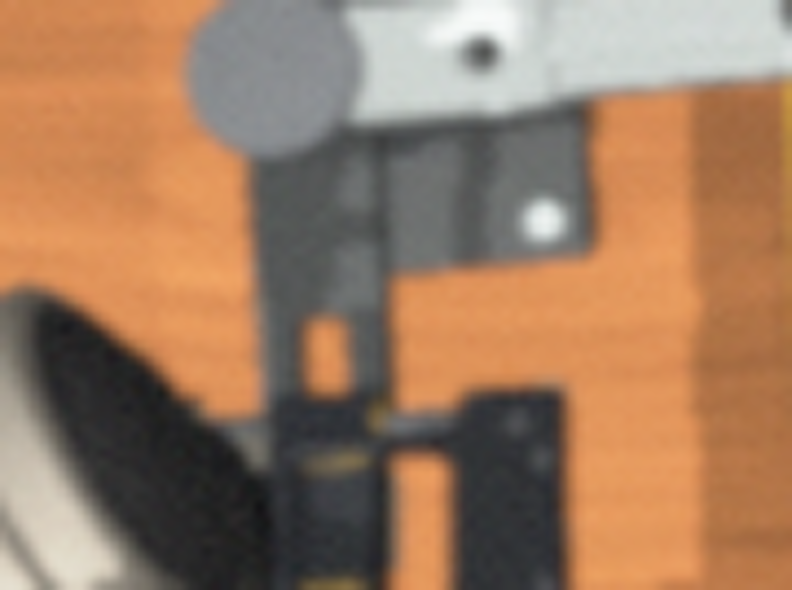

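```bash
python3 -c "
from h import *
s=optics.capture('side');t=optics.capture('top')
S=lambda u,v:(300+(u+.5)/8.8-.5,290+(v+.5)/8.8-.5);T=lambda u,v:(60+(u+.5)/8.8-.5,210+(v+.5)/8.8-.5)
for p in((150,405),(220,406),(322,409)):print('near edge',plane(s,*S(*p),130))
for p in((130,465),(322,462)):print('near outer edge bottom',plane(s,*S(*p),130), plane(s,*S(*p),120))
for p in((140,297),(300,297)):print('far outer edge top',plane(s,*S(*p),130))
for p in((301,350),(352,350),(265,350),(390,350),(326,317)):print('top',plane(t,*T(*p),130))
print('cam',ray(t,250,190)[0],ray(s,250,190)[0])
"
```

```text
near edge [386.87661187 296.11870189 130.        ]
near edge [370.66051124 294.98150167 130.        ]
near edge [347.04898668 293.6798547  130.        ]
near outer edge bottom [391.88892649 310.1287043  130.        ] [390.4852547  306.49398185 120.        ]
near outer edge bottom [347.89448144 305.76192646 130.        ] [345.87656333 302.06623548 120.        ]
far outer edge top [388.43138832 270.86764846 130.        ]
far outer edge top [350.42645331 267.64411915 130.        ]
top [377.90414022 294.33856625 130.        ]
top [377.82274568 279.27996437 130.        ]
top [377.96157048 304.96359599 130.        ]
top [377.76207207 268.05489007 130.        ]
top [387.60820331 287.31205741 130.        ]
cam [ 362.44273072  -90.65387992 1442.26122196] [492.42475228 570.46009086 846.23456942]
```

send_rows(
  commands=[
    [[0.003, 0.0, -0.002, 0, 0.005], [0.003, 0.0, -0.002, 0, 0.005], [0.001, 0, -0.001, 0, 0.005], [0, 0, 0, 0, 0.005]],
  ],
)

```text
time: 8.0
tool_pos: [332.0, 286.0, 146.8]
tcp_rot: [1.663, 1.533, 0.124]
contact_force: [0.0, -0.4, -1.6]
grip_width: 19.1
```

```bash
python3 -c "
from h import *
go(345,285.1,145)
print(tool()[1].round(3))
s=optics.capture('side')
crop(s,300,290,390,357,'s8.png',8.8)
"
```

```text
t 8.0 tcp [332.  286.  146.8] F [ 0.  -0.4 -1.6] w 19.1 tool delta mm [ 2.3 12.9  1.3]
[[ 0.037  0.999  0.032]
 [ 0.005  0.032 -0.999]
 [-0.999  0.038 -0.003]]
```

View pics/s8.png

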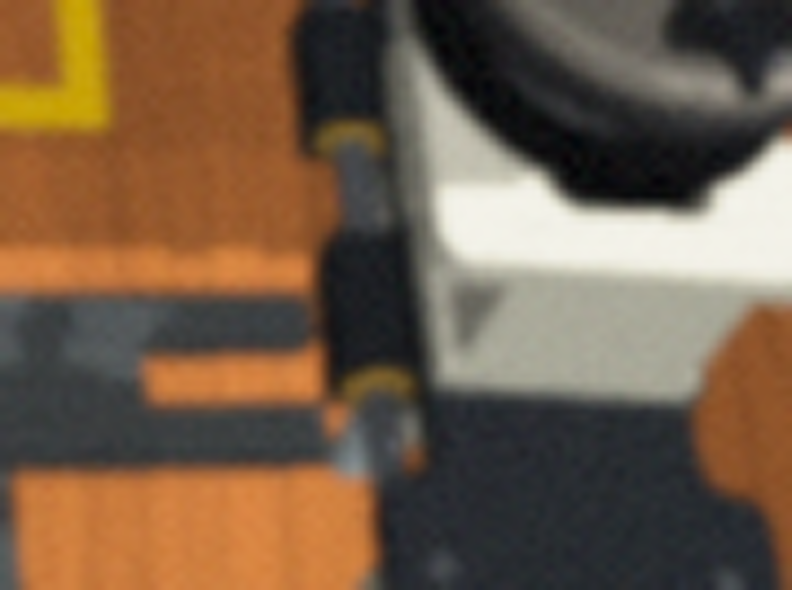

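send_rows(
  commands=[
    [[0.0003, 0.003, 0.0015, 0, 0.005], [0.0001, 0.003, 0, 0, 0.005], [0.0001, 0.003, 0, 0, 0.005], [0.0001, 0.003, 0, 0, 0.005]],
  ],
)

```text
time: 8.38
tool_pos: [344.6, 284.9, 146.9]
tcp_rot: [1.66, 1.533, 0.122]
contact_force: [0.2, -0.3, -0.9]
grip_width: 19.6
```

```bash
python3 -c "
from h import *
go(372,287.0,145)
o,R=tool();print(R.round(3),o['moment'].round(2))
"
```

```text
t 8.38 tcp [344.6 284.9 146.9] F [ 0.2 -0.3 -0.9] w 19.6 tool delta mm [ 2.9 27.4 -1.2]
[[ 0.038  0.999  0.033]
 [ 0.005  0.033 -0.999]
 [-0.999  0.038 -0.003]] [-0.01  0.04 -0.01]
```

send_rows(
  commands=[
    [[0.0001, 0.003, 0, 0, 0.005], [0.0001, 0.003, -0.0002, 0, 0.005], [0.0001, 0.003, -0.0002, 0, 0.005], [0.0001, 0.003, -0.0002, 0, 0.005]],
  ],
)

```text
time: 8.72
tool_pos: [358.4, 285.8, 147.0]
tcp_rot: [1.662, 1.533, 0.124]
contact_force: [-0.4, 0.2, -0.9]
grip_width: 19.4
```

```bash
python3 -c "
from h import *
go(372,287.0,145)
o,R=tool();print(o['moment'].round(2))
s=optics.capture('side')
crop(s,280,290,370,357,'s9.png',8.8)
"
```

```text
t 8.72 tcp [358.4 285.8 147. ] F [-0.4  0.2 -0.9] w 19.4 tool delta mm [ 2.5 13.5 -0.7]
[ 0.06  0.03 -0.02]
```

View pics/s9.png

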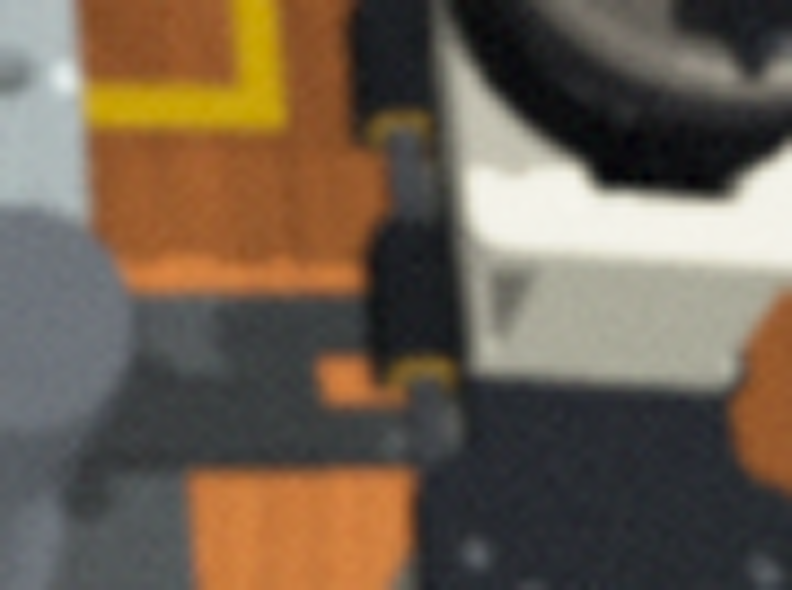

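send_rows(
  commands=[
    [[0.0001, 0.003, -0.0003, 0, 0.005], [0.0001, 0.003, -0.0002, 0, 0.005], [0.0001, 0.003, -0.0002, 0, 0.005], [0.0001, 0.003, -0.0002, 0, 0.005], [0, 0, 0, 0, 0.005]],
  ],
)

```text
time: 9.18
tool_pos: [372.5, 287.4, 147.1]
tcp_rot: [1.666, 1.532, 0.127]
contact_force: [-0.1, 0.0, -1.4]
grip_width: 19.3
```

send_rows(
  commands=[
    [[0.002, 0, 0, 0, 0.005], [0.002, 0, 0, 0, 0.005], [0, 0, 0, 0, 0.005]],
  ],
)

```text
time: 9.43
tool_pos: [372.7, 287.4, 142.6]
tcp_rot: [1.665, 1.532, 0.126]
contact_force: [-0.3, -0.1, -1.8]
grip_width: 19.2
```

```bash
python3 -c "
from h import *
go(372,287.0,141)
o,R=tool();print(o['moment'].round(2))
"
```

```text
t 9.43 tcp [372.7 287.4 142.6] F [-0.3 -0.1 -1.8] w 19.2 tool delta mm [ 1.6 -0.7  0.3]
[-0.07  0.09  0.  ]
```

send_rows(
  commands=[
    [[0.0015, 0, 0, 0, 0.005], [0, 0, 0, 0, 0.005]],
  ],
)

```text
time: 9.6
tool_pos: [372.5, 287.4, 140.8]
tcp_rot: [1.664, 1.532, 0.125]
contact_force: [0.7, -0.6, -0.9]
grip_width: 19.5
```

send_rows(
  commands=[
    [[0.001, 0, 0, 0, 0.005], [0, 0, 0, 0, 0.005]],
  ],
)

```text
time: 9.77
tool_pos: [372.8, 287.5, 140.9]
tcp_rot: [1.67, 1.531, 0.131]
contact_force: [-0.9, 0.4, -1.3]
grip_width: 19.1
```

send_rows(
  commands=[
    [[0.001, 0, 0, 0, 0.005], [0, 0, 0, 0, 0.005]],
  ],
)

```text
time: 9.93
tool_pos: [373.1, 287.7, 140.8]
tcp_rot: [1.681, 1.53, 0.143]
contact_force: [-0.2, 0.1, -1.0]
grip_width: 19.0
```

send_rows(
  commands=[
    [[0.002, 0, 0, 0, 0.005], [0, 0, 0, 0, 0.005]],
  ],
)

```text
time: 10.1
tool_pos: [373.6, 287.9, 141.0]
tcp_rot: [1.695, 1.527, 0.157]
contact_force: [-0.9, 0.4, -1.4]
grip_width: 19.4
```

send_rows(
  commands=[
    [[0.002, 0, 0, 0, 0.005]],
  ],
)

```text
time: 10.18
tool_pos: [374.2, 288.2, 140.4]
tcp_rot: [1.706, 1.525, 0.168]
contact_force: [-7.2, -4.5, 29.2]
grip_width: 19.1
```

send_rows(
  commands=[
    [[0, 0, 0, 0, 0.005], [0, 0, 0, 0, 0.03], [0, 0, 0, 0, 0.04], [0, 0, 0, 0, 0.045], [-0.003, 0, 0, 0, 0.045], [-0.01, 0, 0, 0, 0.045], [-0.01, 0, 0, 0, 0.045], [-0.01, 0, 0, 0, 0.045], [-0.02, 0, 0, 0, 0.045], [-0.02, 0, 0, 0, 0.045]],
  ],
)

```text
time: 11.02
tool_pos: [368.5, 286.3, 210.9]
tcp_rot: [1.604, 1.536, 0.066]
contact_force: [-0.3, 0.9, -0.5]
grip_width: 44.9
```

send_rows(
  commands=[
    [[-0.02, 0, 0, 0, 0.045], [-0.02, 0, 0, 0, 0.045], [-0.01, 0.02, 0.02, 0, 0.045], [0, 0.02, 0.02, 0, 0.045], [0, 0.02, 0.02, 0, 0.045], [0, 0.02, 0.02, 0, 0.045], [0, 0.02, 0.02, 0, 0.045], [0, 0, 0, 0, 0.045]],
  ],
)

```text
time: 11.68
tool_pos: [474.4, 187.6, 272.5]
tcp_rot: [1.669, 1.527, 0.138]
contact_force: [0.4, -1.0, 0.9]
grip_width: 44.8
```

```bash
python3 -c "
from h import *
go(474.5,131.3,230)
o,R=tool();print(R.round(3))
s=optics.capture('side');t=optics.capture('top')
crop(s,190,190,350,390,'s10.png');crop(t,60,140,250,282,'t10.png')
"
```

```text
t 11.68 tcp [474.4 187.6 272.5] F [ 0.4 -1.   0.9] w 44.8 tool delta mm [42.1 -3.9 56.5]
[[ 0.043  0.998  0.039]
 [ 0.006  0.039 -0.999]
 [-0.999  0.043 -0.004]]
```

View pics/s10.png

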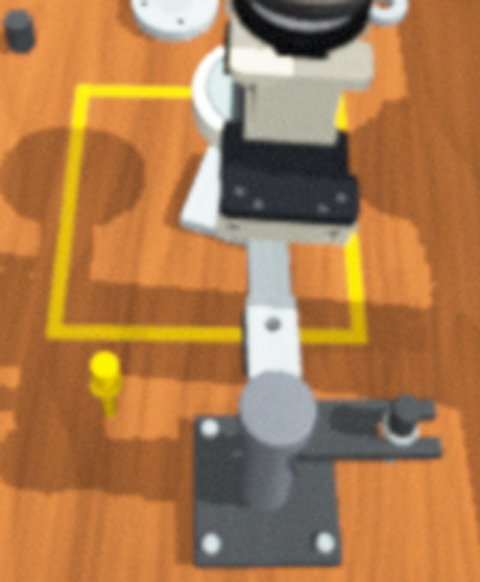

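View pics/t10.png

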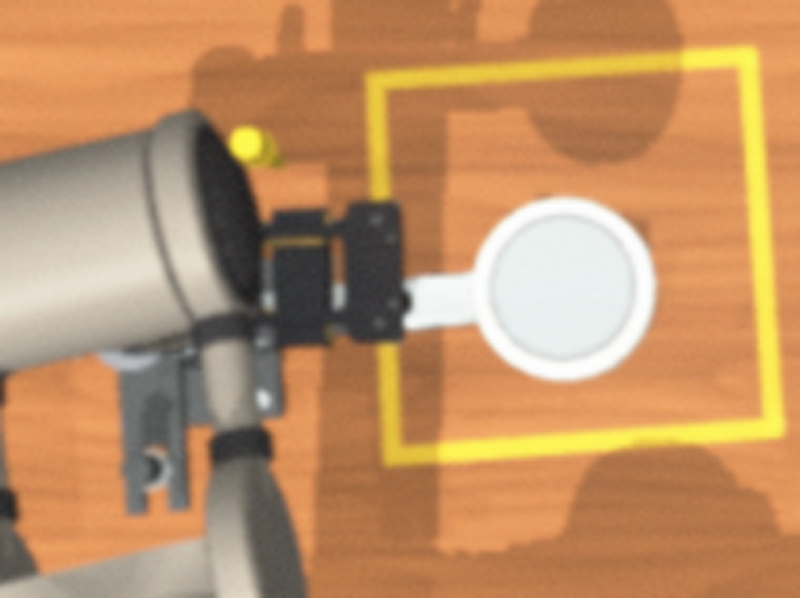

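send_rows(
  commands=[
    [[0.004, 0, 0.01, 0, 0.045], [0.004, 0, 0.01, 0, 0.045], [0.004, 0, 0.01, 0, 0.045], [0.004, -0.001, 0.01, 0, 0.045], [0.004, -0.001, 0.01, 0, 0.045], [0, 0, 0.003, 0, 0.045], [0, 0, 0, 0, 0.045]],
  ],
)

```text
time: 12.37
tool_pos: [468.7, 134.0, 248.8]
tcp_rot: [1.722, 1.533, 0.196]
contact_force: [0.0, 0.4, 0.3]
grip_width: 44.6
```

```bash
python3 -c "
from h import *
go(474.5,131.3,174)
print(tool()[0]['joint_positions'].round(2))
"
```

```text
t 12.37 tcp [468.7 134.  248.8] F [0.  0.4 0.3] w 44.6 tool delta mm [74.9  2.9  3.3]
[0.12 0.23 1.62 0.   1.26 1.64]
```

send_rows(
  commands=[
    [[0.01, 0, 0.001, 0, 0.045], [0.01, 0, 0.001, 0, 0.045], [0.01, 0, 0.001, 0, 0.045], [0.01, 0.001, 0, 0, 0.045], [0.01, 0.001, 0, 0, 0.045], [0.01, 0.001, 0, 0, 0.045], [0.005, 0, 0, 0, 0.045], [0, 0, 0, 0, 0.045]],
  ],
)

```text
time: 13.03
tool_pos: [475.8, 131.8, 183.5]
tcp_rot: [1.745, 1.527, 0.218]
contact_force: [0.3, 0.5, 0.2]
grip_width: 45.0
```

```bash
python3 -c "
from h import *
go(474.5,131.3,174)
"
```

```text
t 13.03 tcp [475.8 131.8 183.5] F [0.3 0.5 0.2] w 45.0 tool delta mm [ 9.5 -1.7  0.5]
```

send_rows(
  commands=[
    [[0.005, -0.001, 0, 0, 0.045], [0.004, -0.001, 0, 0, 0.03], [0, 0, 0, 0, 0.01], [0, 0, 0, 0, 0.005], [0, 0, 0, 0, 0.005], [0, 0, 0, 0, 0.005]],
  ],
)

```text
time: 13.53
tool_pos: [474.7, 130.8, 175.2]
tcp_rot: [1.677, 1.525, 0.151]
contact_force: [0.1, -0.1, -2.7]
grip_width: 17.4
```

```bash
cat >> h.py <<'E'
def arc(phis,P=(459.,295.3),r=165.,z=175):
    o,R=tool();p=o["tool_pos"];print(p.round(1),o["contact_force"].round(1),"phi",np.degrees(np.arctan2(p[1]-P[1],p[0]-P[0])).round(2),"r",np.hypot(p[1]-P[1],p[0]-P[0]).round(1))
    for f in phis:
        a=np.radians(f);q=np.array([P[0]+r*np.cos(a),P[1]+r*np.sin(a),z]);print(f,q.round(1),(R.T@(q-p)).round(1));p=q
E
python3 -c "
from h import *
arc([-80,-76,-70,-64,-58,-52,-46,-40,-34,-28,-22,-16,-10])
print(tool()[1].round(3))
"
```

```text
[474.7 130.8 175.2] [ 0.1 -0.1 -2.7] phi -84.55 r 165.3
-80 [487.7 132.8 175. ] [ 0.8 13.  -1.4]
-76 [498.9 135.2 175. ] [ 0.5 11.3 -1.9]
-70 [515.4 140.3 175. ] [ 0.8 16.7 -4.3]
-64 [531.3 147.  175. ] [ 0.8 16.2 -6. ]
-58 [546.4 155.4 175. ] [ 0.7 15.4 -7.7]
-52 [560.6 165.3 175. ] [ 0.7 14.6 -9.3]
-46 [573.6 176.6 175. ] [  0.7  13.5 -10.7]
-40 [585.4 189.2 175. ] [  0.6  12.3 -12.1]
-34 [595.8 203.  175. ] [  0.6  11.  -13.3]
-28 [604.7 217.8 175. ] [  0.5   9.5 -14.4]
-22 [612.  233.5 175. ] [  0.4   8.  -15.3]
-16 [617.6 249.8 175. ] [  0.4   6.3 -16.1]
-10 [621.5 266.6 175. ] [  0.3   4.6 -16.6]
[[ 0.045  0.998  0.044]
 [ 0.007  0.044 -0.999]
 [-0.999  0.046 -0.005]]
```

send_rows(
  commands=[
    [[0.0003, 0.006, -0.0005, 0, 0.005], [0.0003, 0.007, -0.0009, 0, 0.005], [0.0002, 0.006, -0.001, 0, 0.005], [0.0002, 0.006, -0.001, 0, 0.005], [0.0004, 0.008, -0.002, 0, 0.005], [0.0004, 0.008, -0.002, 0, 0.005]],
  ],
)

```text
time: 14.03
tool_pos: [508.1, 136.9, 175.2]
tcp_rot: [1.495, 1.542, -0.027]
contact_force: [-6.1, -1.4, 3.1]
grip_width: 17.5
```

```bash
python3 -c "
from h import *
arc([-66,-60,-52,-46])
"
```

```text
[508.1 136.9 175.2] [-6.1 -1.4  3.1] phi -72.76 r 165.8
-66 [526.1 144.6 175. ] [ 0.7 18.3 -6.8]
-60 [541.5 152.4 175. ] [ 0.4 15.7 -7.1]
-52 [560.6 165.3 175. ] [  0.5  19.7 -11.9]
-46 [573.6 176.6 175. ] [  0.4  13.6 -10.7]
```

send_rows(
  commands=[
    [[0.0003, 0.009, -0.003, 0, 0.005], [0.0003, 0.009, -0.0035, 0, 0.005], [0.0003, 0.009, -0.004, 0, 0.005], [0.0003, 0.008, -0.004, 0, 0.005], [0.0003, 0.008, -0.0045, 0, 0.005], [0.0003, 0.008, -0.005, 0, 0.005]],
  ],
)

```text
time: 14.53
tool_pos: [554.9, 157.9, 175.1]
tcp_rot: [0.866, 1.55, -0.654]
contact_force: [-3.1, -4.7, 3.5]
grip_width: 17.2
```

```bash
python3 -c "
from h import *
arc([-50,-42,-36,-30,-24,-18])
"
```

```text
[554.9 157.9 175.1] [-3.1 -4.7  3.5] phi -55.07 r 167.5
-50 [565.1 168.9 175. ] [  0.1  10.7 -10.4]
-42 [581.6 184.9 175. ] [  0.1  17.3 -15.1]
-36 [592.5 198.3 175. ] [  0.   11.5 -12.9]
-30 [601.9 212.8 175. ] [ -0.   10.1 -14. ]
-24 [609.7 228.2 175. ] [ -0.1   8.6 -15. ]
-18 [615.9 244.3 175. ] [ -0.1   7.  -15.8]
```

send_rows(
  commands=[
    [[0, 0.006, -0.007, 0, 0.005], [0, 0.007, -0.007, 0, 0.005], [0, 0.007, -0.007, 0, 0.005], [0, 0.006, -0.007, 0, 0.005], [0, 0.006, -0.007, 0, 0.005], [0, 0.006, -0.008, 0, 0.005]],
  ],
)

```text
time: 15.03
tool_pos: [594.0, 191.4, 175.0]
tcp_rot: [0.379, 1.535, -1.144]
contact_force: [0.4, -8.1, 0.7]
grip_width: 17.8
```

```bash
python3 -c "
from h import *
arc([-30,-24,-18,-12])
"
```

```text
[594.  191.4 175. ] [ 0.4 -8.1  0.7] phi -37.6 r 170.3
-30 [601.9 212.8 175. ] [ -0.6   8.9 -21. ]
-24 [609.7 228.2 175. ] [ -0.4   8.6 -15. ]
-18 [615.9 244.3 175. ] [ -0.4   7.  -15.8]
-12 [620.4 261.  175. ] [ -0.5   5.3 -16.4]
```

send_rows(
  commands=[
    [[0, 0.001, -0.009, 0, 0.005], [0, 0.002, -0.009, 0, 0.005], [0, 0.003, -0.009, 0, 0.005], [0, 0.003, -0.009, 0, 0.005], [0, 0.003, -0.009, 0, 0.005], [0, 0.002, -0.009, 0, 0.005], [0, 0.002, -0.009, 0, 0.005]],
  ],
)

```text
time: 15.62
tool_pos: [623.1, 236.9, 175.1]
tcp_rot: [0.556, 1.499, -0.976]
contact_force: [3.6, -7.1, 0.2]
grip_width: 17.8
```

```bash
python3 -c "
from h import *
arc([-14,-10,-6,-2])
"
```

```text
[623.1 236.9 175.1] [ 3.6 -7.1  0.2] phi -19.58 r 174.1
-14 [619.1 255.4 175. ] [ -1.1  -3.2 -18.6]
-10 [621.5 266.6 175. ] [ -0.6   2.8 -11.1]
-6 [623.1 278.1 175. ] [ -0.6   2.1 -11.3]
-2 [623.9 289.5 175. ] [ -0.7   1.3 -11.4]
```

send_rows(
  commands=[
    [[0, -0.003, -0.008, 0, 0.005], [0, -0.002, -0.009, 0, 0.005], [0, -0.002, -0.009, 0, 0.005], [0, -0.001, -0.009, 0, 0.005], [0, 0, 0, 0, 0.005]],
  ],
)

```text
time: 16.03
tool_pos: [632.4, 261.6, 175.5]
tcp_rot: [0.796, 1.467, -0.743]
contact_force: [-6.8, 4.6, 1.0]
grip_width: 17.5
```

```bash
python3 -c "
from h import *
arc([-14,-10,-6,-2]); print(tool()[1].round(3))
s=optics.capture('side');t=optics.capture('top')
cv2.imwrite('pics/s11.png',s['color']);cv2.imwrite('pics/t11.png',t['color'])
"
```

```text
[632.4 261.6 175.5] [-6.8  4.6  1. ] phi -11.0 r 176.6
-14 [619.1 255.4 175. ] [ -0.1 -13.5   5.8]
-10 [621.5 266.6 175. ] [ -0.6   2.8 -11.2]
-6 [623.1 278.1 175. ] [ -0.7   2.  -11.3]
-2 [623.9 289.5 175. ] [ -0.7   1.2 -11.4]
[[ 0.077  0.997  0.03 ]
 [-0.07   0.035 -0.997]
 [-0.995  0.074  0.073]]
```

View pics/t11.png

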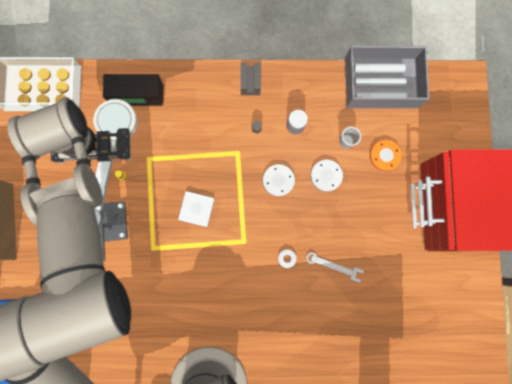

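View pics/s11.png

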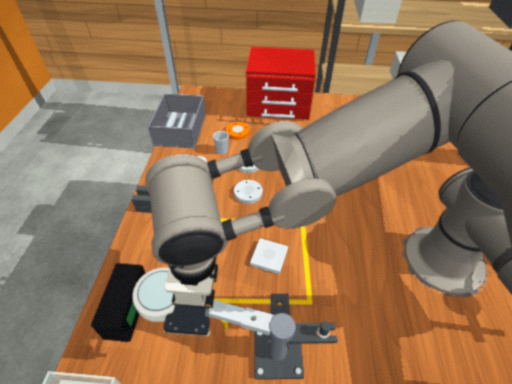

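send_rows(
  commands=[
    [[0, 0, 0, 0, 0.03], [0, 0, 0, 0, 0.045], [0, 0, 0, 0, 0.05], [-0.003, 0, 0, 0, 0.05], [-0.008, 0, 0, 0, 0.05], [-0.015, 0, 0, 0, 0.05], [-0.015, 0, 0, 0, 0.05], [-0.015, 0, 0, 0, 0.05], [-0.015, 0, 0, 0, 0.05], [-0.015, 0, 0, 0, 0.05]],
  ],
)

```text
time: 16.97
tool_pos: [622.2, 265.3, 264.2]
tcp_rot: [0.689, 1.469, -0.849]
contact_force: [-0.2, 0.1, 0.1]
grip_width: 49.9
```

```bash
python3 -c "
from h import *
go(474,20,280); o,R=tool();print(R.round(3),o['joint_positions'].round(2))
"
```

```text
t 16.97 tcp [622.2 265.3 264.2] F [-0.2  0.1  0.1] w 49.9 tool delta mm [  -7.  -155.4  241.2]
[[ 0.067  0.997  0.03 ]
 [-0.076  0.035 -0.996]
 [-0.995  0.064  0.078]] [ 0.33  0.6   1.01 -0.09  1.5   1.88]
```

send_rows(
  commands=[
    [[-0.004, -0.01, 0.0, 0, 0.02], [-0.004, -0.02, 0.0, 0, 0.02], [-0.003, -0.025, 0, 0, 0.02], [0, -0.025, 0, 0, 0.02], [0, -0.025, 0, 0, 0.02], [0, -0.02, 0, 0, 0.02], [0, -0.02, 0, 0, 0.02], [0, -0.02, 0, 0, 0.02], [0, 0, 0, 0, 0.02]],
  ],
)

```text
time: 17.72
tool_pos: [450.5, 259.4, 275.4]
tcp_rot: [0.817, 1.461, -0.723]
contact_force: [1.2, 0.1, 0.7]
grip_width: 20.1
```

```bash
cat >> h.py <<'E'
def whites(c):
    h=cv2.cvtColor(c["color"],cv2.COLOR_BGR2HSV); return ((h[...,1]<60)&(h[...,2]>120)).astype(np.uint8)
def look(tag,show=True):
    for n in("top","side"):
        c=optics.capture(n); cv2.imwrite(f"pics/{n}_{tag}.png",c["color"])
        m=whites(c)
        for a,ce,bb in blobs(m,200):
            if a>1500: continue
            p=plane(c,*ce,18)
            if not(300<p[0]<800 and -450<p[1]<300):continue
            mm=np.zeros_like(m);x,y,w,hh=bb;mm[y:y+hh,x:x+w]=m[y:y+hh,x:x+w]
            cs=max(cv2.findContours(mm,0,2)[0],key=cv2.contourArea)
            W=np.array([plane(c,*q[0],18)[:2] for q in cs],np.float32)
            r=cv2.minAreaRect(W);print(n,a,ce,"ctr",p[:2].round(1),"rect",[np.round(x,1) for x in r])
E
python3 -c "
from h import *
go(474,20,280)
look('12')
t=optics.capture('top');crop(t,90,90,346,282,'t12.png',3.1)
"
```

```text
t 17.72 tcp [450.5 259.4 275.4] F [1.2 0.1 0.7] w 20.1 tool delta mm [ 14.7  15.7 239.6]
top 368 [296.7 121. ] ctr [ 753.8 -256.8] rect [array([ 753.2, -257. ]), array([55.3, 73.5]), np.float64(71.2)]
top 326 [349.7 137. ] ctr [ 705.2 -413.2] rect [array([ 705.3, -414. ]), array([60.3, 60.6]), np.float64(90.0)]
top 794 [326.3 175. ] ctr [ 591.4 -340.7] rect [array([ 591.6, -341.4]), array([91.5, 88.9]), np.float64(89.8)]
top 798 [278.4 179.7] ctr [ 577.9 -200.2] rect [array([ 578.6, -200.5]), array([90.7, 91.4]), np.float64(89.8)]
top 907 [195.9 208.5] ctr [494.5  39.1] rect [array([494.8,  38.8]), array([86.6, 86.9]), np.float64(76.1)]
top 225 [286.7 258.2] ctr [ 351.1 -221. ] rect [array([ 351.8, -220.5]), array([48.7, 50.9]), np.float64(89.3)]
top 397 [334.4 266.2] ctr [ 327.7 -357.1] rect [array([ 327.5, -354.2]), array([164.7,  36.1]), np.float64(70.3)]
side 284 [220.9 141.5] ctr [ 705.7 -438.5] rect [array([ 707.6, -437.4]), array([ 57.2, 130.8]), np.float64(8.1)]
side 443 [248.  161.7] ctr [ 593.2 -336.5] rect [array([ 593.2, -336.4]), array([ 92.6, 104.8]), np.float64(5.5)]
side 303 [200.7 167.2] ctr [ 753.7 -292.7] rect [array([ 755.9, -285.2]), array([ 54.4, 135.4]), np.float64(18.0)]
side 325 [304.7 192.2] ctr [ 394.2 -207.4] rect [array([ 399.2, -212.4]), array([ 37.6, 159.2]), np.float64(23.6)]
side 541 [247.8 191. ] ctr [ 579.5 -195.5] rect [array([ 579.1, -197. ]), array([92.1, 98.1]), np.float64(5.4)]
side 224 [324.8 236.1] ctr [337.2 -37.2] rect [array([350.1, -39.3]), array([143.8,  48.7]), np.float64(6.6)]
side 714 [265.5 255.7] ctr [505.4  44.6] rect [array([500.5,  41. ]), array([94. , 79.9]), np.float64(75.9)]
side 1372 [306.5 265.6] ctr [391.8  66.2] rect [array([387.3,  55.2]), array([133.1, 152.2]), np.float64(86.0)]
```

View pics/t12.png

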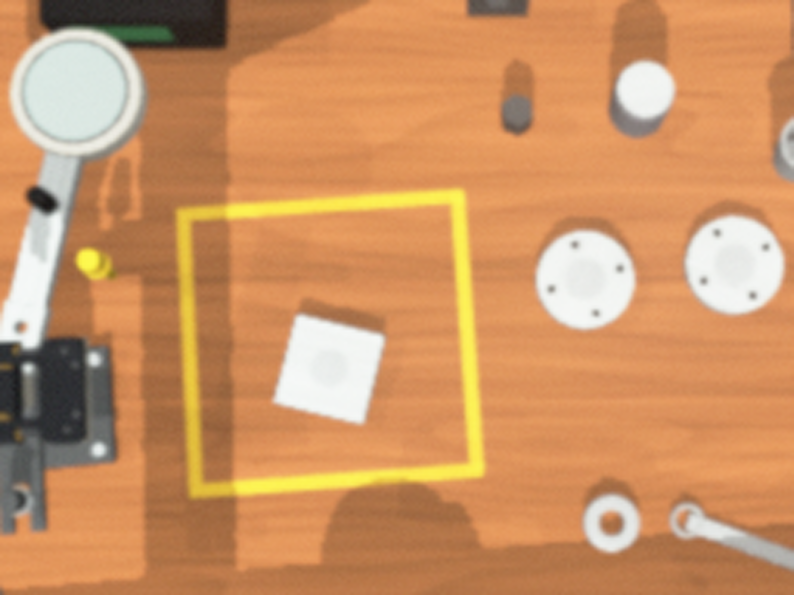

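View pics/side_12.png

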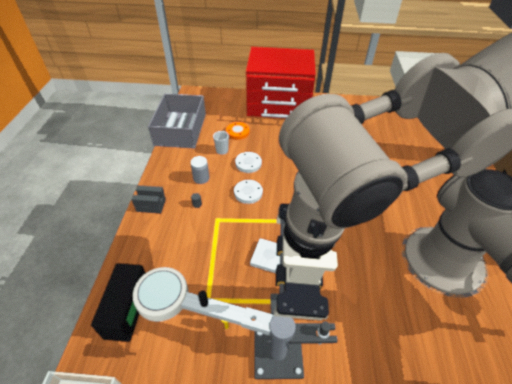

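send_rows(
  commands=[
    [[0.01, 0, 0.02, 0, 0.06], [0.01, -0.002, 0.024, 0, 0.06], [0.01, -0.002, 0.024, 0, 0.06], [0.01, -0.002, 0.024, 0, 0.06], [0.01, -0.002, 0.024, 0, 0.06], [0.01, -0.002, 0.024, 0, 0.06], [0.01, -0.002, 0.02, 0, 0.06], [0.01, -0.002, 0.02, 0, 0.06], [0.01, 0, 0.01, 0, 0.06], [0, 0, 0, 0, 0.06]],
  ],
)

```text
time: 18.7
tool_pos: [465.0, 53.4, 197.1]
tcp_rot: [0.887, 1.454, -0.656]
contact_force: [-0.4, 0.0, -0.9]
grip_width: 60.1
```

```bash
python3 -c "
from h import *
go(420,39,100); print(tool()[1].round(3))
t=optics.capture('top')
for p in((177,209),(464,189),(484,475),(191,496)): print(plane(t,90+(p[0]+.5)/3.1-.5,90+(p[1]+.5)/3.1-.5,0))
h=cv2.cvtColor(t['color'],cv2.COLOR_BGR2HSV);m=((abs(h[...,0].astype(int)-27)<6)&(h[...,1]>120)&(h[...,2]>100)).astype(np.uint8)
cs,hi=cv2.findContours(m,cv2.RETR_CCOMP,cv2.CHAIN_APPROX_NONE)
for c,q in zip(cs,hi[0]):
  if cv2.contourArea(c)>2000:
    W=np.array([plane(t,*x[0],0)[:2] for x in c],np.float32);print(q,cv2.minAreaRect(W))
"
```

```text
t 18.7 tcp [465.   53.4 197.1] F [-0.4  0.  -0.9] w 60.1 tool delta mm [ 93.3 -54.    6.2]
[[ 0.092  0.995  0.024]
 [-0.071  0.031 -0.997]
 [-0.993  0.09   0.074]]
[649.0566843  187.00350035   0.        ]
[668.21254945 -86.44056394   0.        ]
[ 395.60223431 -104.53330468    0.        ]
[377.59752966 167.84456049   0.        ]
```

send_rows(
  commands=[
    [[0.01, -0.01, 0.001, 0, 0.06], [0.015, -0.012, 0.001, 0, 0.06], [0.02, -0.012, 0.001, 0, 0.06], [0.02, -0.012, 0.001, 0, 0.06], [0.02, -0.012, 0.001, 0, 0.06], [0.02, -0.008, 0.001, 0, 0.06], [0.02, 0, 0, 0, 0.06], [0.01, 0, 0, 0, 0.06], [0, 0, 0, 0, 0.06]],
  ],
)

```text
time: 19.5
tool_pos: [423.5, 40.9, 59.6]
tcp_rot: [0.987, 1.44, -0.555]
contact_force: [-0.6, 0.4, -0.5]
grip_width: 60.0
```

```bash
python3 -c "
from h import *
go(420,40,9); print(tool()[1].round(3))"
```

```text
t 19.5 tcp [423.5  40.9  59.6] F [-0.6  0.4 -0.5] w 60.0 tool delta mm [49.8 -9.  -2.8]
[[ 0.111  0.993  0.025]
 [-0.069  0.032 -0.997]
 [-0.991  0.109  0.072]]
```

send_rows(
  commands=[
    [[0.008, -0.002, 0, 0, 0.06], [0.008, -0.002, 0, 0, 0.06], [0.008, -0.002, 0, 0, 0.06], [0.008, -0.001, 0, 0, 0.06], [0.006, -0.001, 0, 0, 0.06], [0.004, 0, 0, 0, 0.06], [0, 0, 0, 0, 0.06]],
  ],
)

```text
time: 20.08
tool_pos: [427.1, 40.0, 18.1]
tcp_rot: [1.02, 1.432, -0.519]
contact_force: [-0.2, 0.5, 0.8]
grip_width: 60.2
```

```bash
python3 -c "
from h import *
go(420,40,9); print(tool()[1].round(3))
s=optics.capture('side');crop(s,200,190,360,310,'s13.png',5)"
```

```text
t 20.08 tcp [427.1  40.   18.1] F [-0.2  0.5  0.8] w 60.2 tool delta mm [ 8.2 -8.1 -0.9]
[[ 0.12   0.992  0.027]
 [-0.069  0.035 -0.997]
 [-0.99   0.118  0.073]]
```

View pics/s13.png

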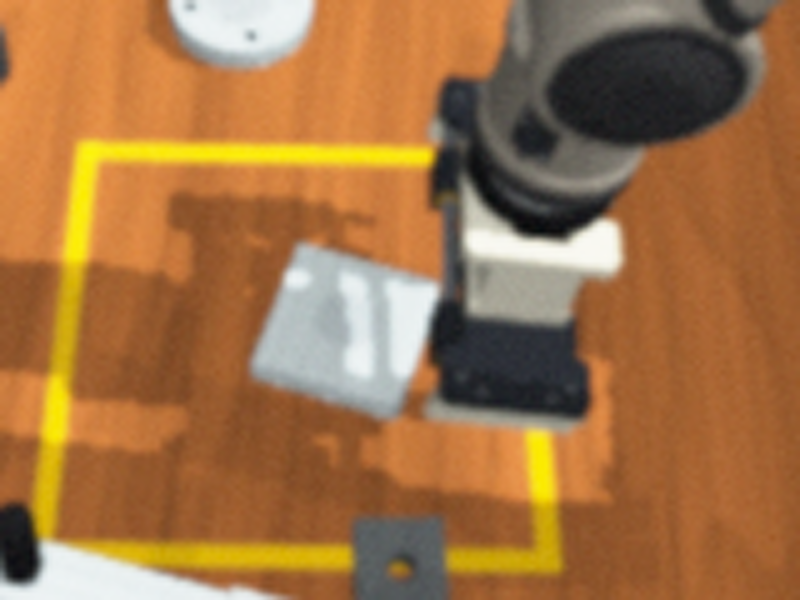

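send_rows(
  commands=[
    [[0.005, -0.002, 0, 0, 0.06], [0.004, -0.001, 0, 0, 0.06], [0.0006, 0.005, 0.0002, 0, 0.06], [0.0012, 0.01, 0.0003, 0, 0.06], [0.0012, 0.01, 0.0003, 0, 0.06], [0.0012, 0.01, 0.0003, 0, 0.06]],
  ],
)

```text
time: 20.63
tool_pos: [457.8, 38.5, 8.5]
tcp_rot: [0.981, 1.439, -0.56]
contact_force: [-6.8, -3.1, 8.5]
grip_width: 60.1
```

```bash
python3 -c "
from h import *
go(670,40,9); print(tool()[1].round(3))"
```

```text
t 20.63 tcp [457.8  38.5   8.5] F [-6.8 -3.1  8.5] w 60.1 tool delta mm [ 23.  210.9   4.2]
[[ 0.111  0.993  0.026]
 [-0.07   0.034 -0.997]
 [-0.991  0.109  0.073]]
```

send_rows(
  commands=[
    [[-0.001, 0.008, 0, 0, 0.06], [-0.0005, 0.01, 0, 0, 0.06], [0.001, 0.01, 0, 0, 0.06], [0.001, 0.01, 0, 0, 0.06], [0.001, 0.01, 0, 0, 0.06], [0.001, 0.01, 0, 0, 0.06]],
  ],
)

```text
time: 21.13
tool_pos: [519.4, 40.3, 12.0]
tcp_rot: [0.957, 1.444, -0.584]
contact_force: [-1.5, 0.0, -0.7]
grip_width: 60.1
```

```bash
python3 -c "
from h import *
go(670,40,11); print(tool()[1].round(3))
t=optics.capture('top');crop(t,110,110,310,260,'t14.png',4)"
```

```text
t 21.13 tcp [519.4  40.3  12. ] F [-1.5  0.  -0.7] w 60.1 tool delta mm [ 16.8 149.6   4.1]
[[ 0.105  0.994  0.026]
 [-0.07   0.034 -0.997]
 [-0.992  0.103  0.073]]
```

View pics/t14.png

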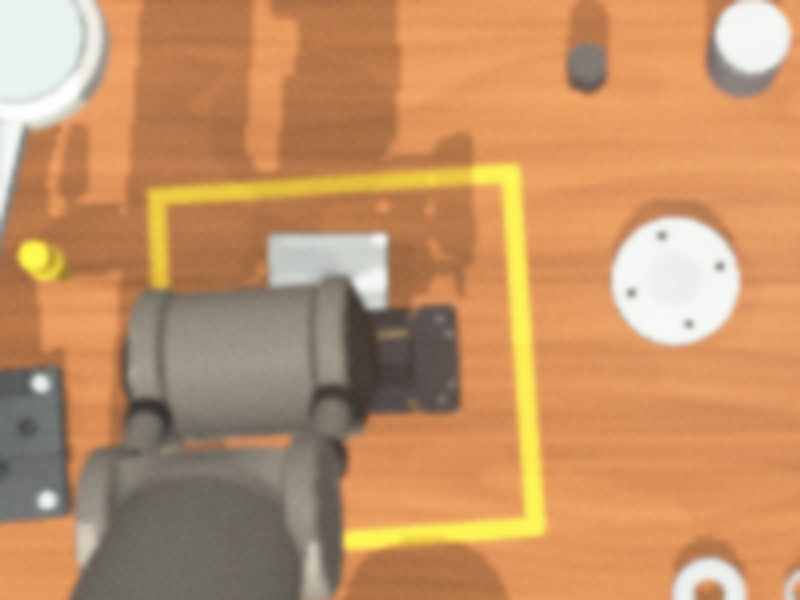

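send_rows(
  commands=[
    [[0.001, 0.01, 0, 0, 0.06], [0.001, 0.01, 0, 0, 0.06], [0.001, 0.01, 0, 0, 0.06], [0.001, 0.01, 0, 0, 0.06], [0.001, 0.01, 0, 0, 0.06], [0.001, 0.01, 0, 0, 0.06], [0.001, 0.01, 0, 0, 0.06], [0.001, 0.01, 0, 0, 0.06], [0.001, 0.01, 0, 0, 0.06]],
  ],
)

```text
time: 21.93
tool_pos: [608.8, 43.3, 12.0]
tcp_rot: [0.879, 1.457, -0.661]
contact_force: [-5.6, 0.2, 4.3]
grip_width: 60.1
```

```bash
python3 -c "
from h import *
go(675,40,11); print(tool()[1].round(3))"
```

```text
t 21.93 tcp [608.8  43.3  12. ] F [-5.6  0.2  4.3] w 60.1 tool delta mm [ 7.2 65.8  5.1]
[[ 0.089  0.996  0.028]
 [-0.07   0.034 -0.997]
 [-0.994  0.087  0.072]]
```

send_rows(
  commands=[
    [[0.0009, 0.01, 0, 0, 0.06], [0.0009, 0.01, 0, 0, 0.06], [0.0009, 0.01, 0, 0, 0.06], [0.0009, 0.01, 0, 0, 0.06], [0.0009, 0.01, 0, 0, 0.06], [0.0009, 0.01, 0, 0, 0.06], [0.0006, 0.007, 0, 0, 0.06], [0, 0, 0, 0, 0.06]],
  ],
)

```text
time: 22.6
tool_pos: [675.7, 45.8, 12.2]
tcp_rot: [0.808, 1.467, -0.731]
contact_force: [-0.1, -0.4, 0.0]
grip_width: 60.2
```

```bash
python3 -c "
from h import *
go(675,40,11); print(tool()[1].round(3))
t=optics.capture('top');crop(t,110,90,310,240,'t15.png',4)"
```

```text
t 22.6 tcp [675.7  45.8  12.2] F [-0.1 -0.4  0. ] w 60.2 tool delta mm [ 1.5 -1.   5.7]
[[ 0.077  0.997  0.03 ]
 [-0.069  0.035 -0.997]
 [-0.995  0.075  0.072]]
```

View pics/t15.png

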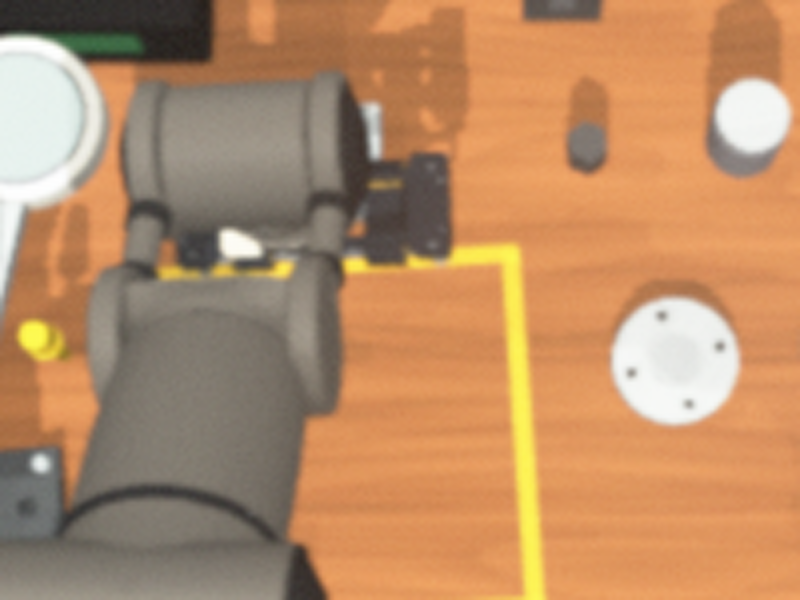

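send_rows(
  commands=[
    [[0.0007, 0.01, 0, 0, 0.06], [0, 0.004, 0, 0, 0.06], [0, 0, 0, 0, 0.06], [-0.001, -0.015, 0, 0, 0.06], [-0.005, -0.01, 0, 0, 0.06], [-0.02, -0.01, 0, 0, 0.06], [-0.02, -0.01, 0, 0, 0.06], [-0.02, -0.01, 0, 0, 0.06], [-0.02, -0.01, 0, 0, 0.06], [-0.02, -0.01, 0, 0, 0.06]],
  ],
)

```text
time: 23.48
tool_pos: [599.4, 50.9, 109.5]
tcp_rot: [0.766, 1.472, -0.772]
contact_force: [-0.5, 0.9, 0.1]
grip_width: 60.2
```

```bash
python3 -c "
from h import *
go(560,-420,150);print(tool()[1].round(3),tool()[0]['joint_positions'].round(2))"
```

```text
t 23.48 tcp [599.4  50.9 109.5] F [-0.5  0.9  0.1] w 60.2 tool delta mm [-10.8 -52.8 471.2]
[[ 0.07   0.997  0.03 ]
 [-0.069  0.035 -0.997]
 [-0.995  0.068  0.071]] [-0.01  0.56  1.52 -0.08  0.99  1.57]
```

send_rows(
  commands=[
    [[-0.005, 0, 0, -7, 0.06], [-0.005, 0, 0, -7, 0.06], [0, 0, 0, -7, 0.06], [0, 0, 0, -7, 0.06], [0, 0, 0, -7, 0.06], [0, 0, 0, -7, 0.06], [0, 0, 0, -7, 0.06], [0, 0, 0, -7, 0.06], [0, 0, 0, -7, 0.06], [0, 0, 0, -7, 0.06]],
  ],
)

```text
time: 24.32
tool_pos: [598.3, 52.6, 128.9]
tcp_rot: [-0.349, 1.457, -0.637]
contact_force: [0.1, 0.0, -0.1]
grip_width: 59.9
```

```bash
cat >> h.py <<'E'
def st():
    o,R=tool();print("R",R.round(3).tolist(),"jaw",np.degrees(np.arctan2(R[1,2],R[0,2])).round(1),"q",o['joint_positions'].round(2))
E
python3 -c "
from h import *
go(583,-271,130);st()"
```

```text
t 24.32 tcp [598.3  52.6 128.9] F [ 0.1  0.  -0.1] w 59.9 tool delta mm [  19.5 -314.2   76.3]
R [[0.092, 0.286, 0.954], [-0.068, 0.957, -0.281], [-0.993, -0.039, 0.107]] jaw -16.4 q [-0.    0.52  1.53 -0.08  1.    0.32]
```

send_rows(
  commands=[
    [[0, 0, 0, -7, 0.06], [0, 0, 0, -7, 0.06], [0, 0, 0, -6, 0.06], [0, 0, 0, 0, 0.06]],
  ],
)

```text
time: 24.65
tool_pos: [597.9, 52.7, 129.4]
tcp_rot: [-0.692, 1.453, -0.614]
contact_force: [0.5, 0.1, 0.0]
grip_width: 60.1
```

```bash
python3 -c "
from h import *
go(583,-271,130);st();look('16')"
```

```text
t 24.65 tcp [597.9  52.7 129.4] F [0.5 0.1 0. ] w 60.1 tool delta mm [  19.9 -320.9  -40.6]
R [[0.096, -0.073, 0.993], [-0.067, 0.995, 0.08], [-0.993, -0.075, 0.09]] jaw 4.6 q [-0.    0.52  1.53 -0.08  1.   -0.04]
top 369 [296.7 121. ] ctr [ 753.8 -256.8] rect [array([ 753.2, -257. ]), array([55.3, 73.5]), np.float64(71.2)]
top 586 [192.7 123.1] ctr [747.3  50.9] rect [array([738.7,  58.9]), array([85.3, 82.6]), np.float64(0.4)]
top 335 [349.8 137. ] ctr [ 705.2 -413.5] rect [array([ 705.3, -414. ]), array([60.3, 60.6]), np.float64(90.0)]
top 793 [326.3 175. ] ctr [ 591.4 -340.7] rect [array([ 591.6, -341.4]), array([91.5, 88.9]), np.float64(89.8)]
top 799 [278.4 179.7] ctr [ 577.9 -200.2] rect [array([ 578.6, -200.5]), array([90.6, 91.5]), np.float64(89.5)]
top 321 [177.6 179. ] ctr [580.6  92.9] rect [array([580.3,  92.4]), array([47.8, 98.1]), np.float64(10.7)]
top 227 [286.7 258.2] ctr [ 351.1 -221. ] rect [array([ 351.7, -220.5]), array([48.7, 51. ]), np.float64(89.3)]
top 401 [334.2 266.1] ctr [ 328.  -356.5] rect [array([ 327.5, -354.2]), array([164.7,  36.1]), np.float64(70.3)]
side 314 [200.8 167.2] ctr [ 753.3 -292.7] rect [array([ 756.1, -285.5]), array([ 58.9, 133.9]), np.float64(12.1)]
side 647 [245.6 202.8] ctr [ 581.2 -144.2] rect [array([ 588.5, -166. ]), array([170.2, 101.8]), np.float64(77.1)]
```

send_rows(
  commands=[
    [[0.002, -0.02, -0.003, 0, 0.06], [0.002, -0.03, -0.004, 0, 0.06], [0.002, -0.03, -0.004, 0, 0.06], [0.002, -0.03, -0.004, 0, 0.06], [0.002, -0.03, -0.004, 0, 0.06], [0.002, -0.03, -0.004, 0, 0.06], [0.002, -0.03, -0.004, 0, 0.06], [0.002, -0.03, -0.004, 0, 0.06], [0.002, -0.03, -0.004, 0, 0.06], [0.0, -0.02, 0, 0, 0.06]],
  ],
)

```text
time: 25.58
tool_pos: [579.1, -236.1, 129.0]
tcp_rot: [-0.62, 1.449, -0.577]
contact_force: [0.9, -0.4, 0.7]
grip_width: 60.2
```

```bash
python3 -c "
from h import *
go(583,-272,60);st()"
```

```text
t 25.58 tcp [ 579.1 -236.1  129. ] F [ 0.9 -0.4  0.7] w 60.2 tool delta mm [ 71.2 -31.1  -4.6]
R [[0.102, -0.038, 0.994], [-0.066, 0.997, 0.045], [-0.993, -0.071, 0.099]] jaw 2.6 q [-0.51  0.55  1.49 -0.01  0.99 -0.54]
```

send_rows(
  commands=[
    [[0.005, -0.01, -0.001, 0, 0.06], [0.008, -0.01, -0.001, 0, 0.06], [0.01, -0.01, -0.001, 0, 0.06], [0.01, -0.003, -0.001, -1, 0.06], [0.01, 0, 0, -1, 0.06], [0.01, 0, 0, 0, 0.06], [0.01, 0, 0, 0, 0.06], [0, 0, 0, 0, 0.06]],
  ],
)

```text
time: 26.25
tool_pos: [582.2, -276.0, 60.1]
tcp_rot: [-0.644, 1.451, -0.574]
contact_force: [-0.2, 0.4, -1.1]
grip_width: 60.0
```

```bash
python3 -c "
from h import *
go(583,-271,12);st()
t=optics.capture('top');crop(t,230,130,380,242,'t17.png',5.3)
s=optics.capture('side');crop(s,180,120,330,232,'s17.png',5.3)"
```

```text
t 26.25 tcp [ 582.2 -276.    60.1] F [-0.2  0.4 -1.1] w 60.0 tool delta mm [47.6  8.4 -3.5]
R [[0.101, -0.066, 0.993], [-0.065, 0.995, 0.073], [-0.993, -0.072, 0.096]] jaw 4.2 q [-0.56  0.66  1.49 -0.    0.87 -0.63]
```

View pics/t17.png

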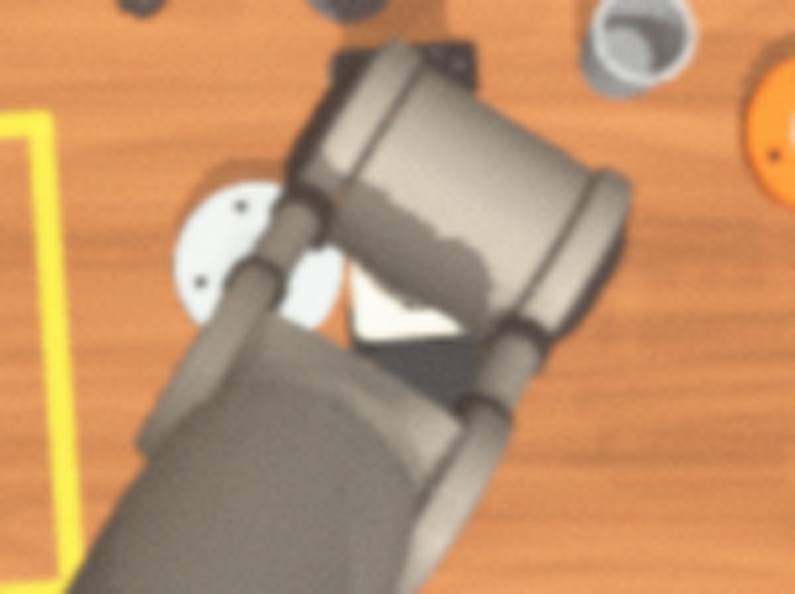

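View pics/s17.png

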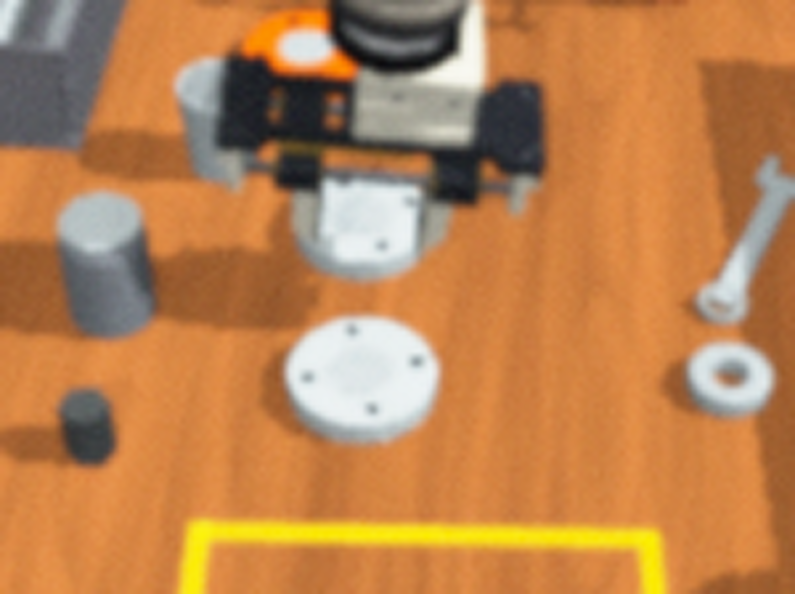

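```bash
python3 -c "
from h import *
s=optics.capture('side');t=optics.capture('top')
print(plane(s,201.1,181,0)); print(plane(t,297.7,118.6,80),plane(s,180+102/5.3,120+218/5.3,80))
for z in (12,): 
  for off in(-40,40): print(off, proj(s,[583+off*.99,-271,z]))
"
```

```text
[ 744.7445124  -243.84346612    0.        ]
[ 743.799251   -252.54120835   80.        ] [ 744.42645917 -256.16784125   80.        ]
-40 [260.57735085 176.81189963]
40 [237.53154434 175.28659191]
```

send_rows(
  commands=[
    [[0.008, 0.001, -0.0005, 0, 0.06], [0.008, 0.001, -0.0005, 0, 0.06], [0.008, 0.001, -0.0005, 0, 0.06], [0.008, 0.001, 0, 0, 0.06], [0.006, 0.001, 0, 0, 0.06], [0.003, 0.001, 0, 0, 0.06], [0, 0, 0, 0, 0.06]],
  ],
)

```text
time: 27.03
tool_pos: [587.4, -274.1, 20.2]
tcp_rot: [-0.643, 1.441, -0.574]
contact_force: [-0.3, -0.4, 0.0]
grip_width: 60.1
```

```bash
python3 -c "
from h import *
go(583,-271,12);st()"
```

```text
t 27.03 tcp [ 587.4 -274.1   20.2] F [-0.3 -0.4  0. ] w 60.1 tool delta mm [ 7.4  4.  -5. ]
R [[0.108, -0.065, 0.992], [-0.07, 0.995, 0.073], [-0.992, -0.077, 0.103]] jaw 4.2 q [-0.55  0.71  1.52 -0.    0.78 -0.62]
```

send_rows(
  commands=[
    [[0.005, 0.001, -0.002, 0, 0.06], [0.004, 0.001, -0.002, 0, 0.06], [0.003, 0, 0, 0, 0.06], [0, 0, 0, 0, 0.06]],
  ],
)

```text
time: 27.37
tool_pos: [584.3, -273.1, 6.3]
tcp_rot: [-0.643, 1.442, -0.574]
contact_force: [-0.2, -0.4, 0.1]
grip_width: 59.7
```

```bash
python3 -c "
from h import *
go(583,-271,8);st()
s=optics.capture('side');crop(s,180,120,330,232,'s18.png',5.3)"
```

```text
t 27.37 tcp [ 584.3 -273.1    6.3] F [-0.2 -0.4  0.1] w 59.7 tool delta mm [-1.9  2.  -1. ]
R [[0.108, -0.065, 0.992], [-0.07, 0.995, 0.073], [-0.992, -0.077, 0.103]] jaw 4.2 q [-0.55  0.73  1.53 -0.    0.75 -0.62]
```

View pics/s18.png

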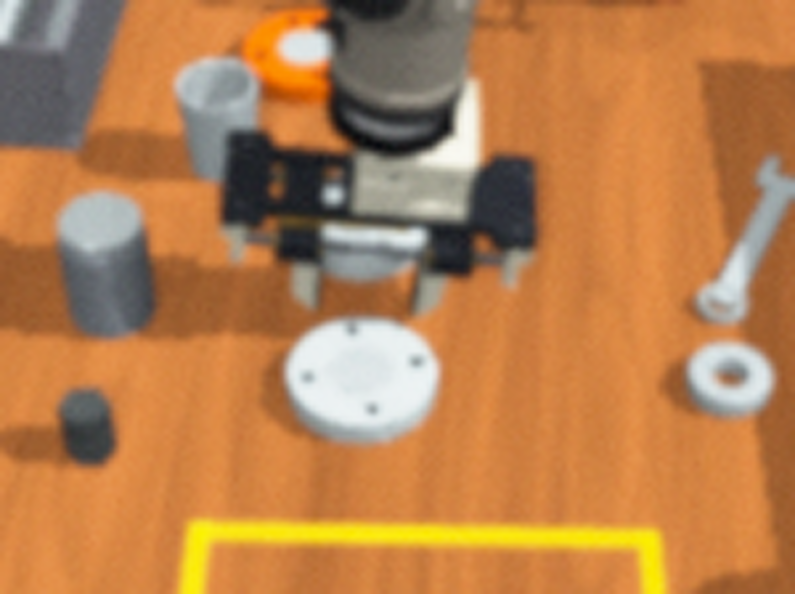

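send_rows(
  commands=[
    [[-0.0006, 0.006, 0, 0, 0.06], [-0.0008, 0.01, 0, 0, 0.06], [-0.0008, 0.01, 0, 0, 0.06], [-0.0008, 0.01, 0, 0, 0.06], [-0.0008, 0.01, 0, 0, 0.06], [-0.0008, 0.01, 0, 0, 0.06]],
  ],
)

```text
time: 27.92
tool_pos: [580.5, -214.0, 8.0]
tcp_rot: [-0.646, 1.438, -0.578]
contact_force: [0.1, -1.3, -0.0]
grip_width: 59.9
```

```bash
python3 -c "
from h import *
go(562,60,7);st();look('19')"
```

```text
t 27.92 tcp [ 580.5 -214.     8. ] F [ 0.1 -1.3 -0. ] w 59.9 tool delta mm [-20.9 273.9   1.2]
R [[0.111, -0.063, 0.992], [-0.072, 0.995, 0.072], [-0.991, -0.08, 0.106]] jaw 4.1 q [-0.47  0.69  1.62 -0.02  0.7  -0.52]
top 314 [297.7 120. ] ctr [ 756.9 -259.8] rect [array([ 755.7, -261.4]), array([65.2, 56.6]), np.float64(25.3)]
top 835 [190.  126.1] ctr [738.3  58.8] rect [array([738.7,  58.9]), array([85.3, 82.6]), np.float64(0.4)]
top 327 [349.7 137. ] ctr [ 705.2 -413.2] rect [array([ 705.3, -414. ]), array([60.3, 60.6]), np.float64(90.0)]
top 229 [286.7 258.3] ctr [ 350.8 -221. ] rect [array([ 351.7, -220.5]), array([48.7, 51. ]), np.float64(89.3)]
top 405 [334.2 266.1] ctr [ 328.  -356.5] rect [array([ 327.3, -354.6]), array([167.4,  36.1]), np.float64(70.3)]
side 525 [261.2 157.2] ctr [ 548.5 -364.8] rect [array([ 553.2, -419.3]), array([282.2,  82.8]), np.float64(88.3)]
side 286 [220.9 141.6] ctr [ 705.6 -437.9] rect [array([ 707.6, -437.4]), array([ 57.2, 130.8]), np.float64(8.1)]
side 203 [321.6 165.6] ctr [ 333.8 -340.8] rect [array([ 332.3, -345.8]), array([166.4,  36.3]), np.float64(69.3)]
side 619 [247.4 198.1] ctr [ 577.6 -164.5] rect [array([ 579.8, -169.7]), array([ 93.2, 118.5]), np.float64(1.5)]
```

Disc moves with the fingers. Continue.

send_rows(
  commands=[
    [[-0.0008, 0.01, 0, 0, 0.06], [-0.0008, 0.012, 0, 0, 0.06], [-0.0009, 0.012, 0, 0, 0.06], [-0.0009, 0.012, 0, 0, 0.06], [-0.0009, 0.012, 0, 0, 0.06], [-0.0009, 0.012, 0, 0, 0.06], [-0.0009, 0.012, 0, 0, 0.06], [-0.0009, 0.012, 0, 0, 0.06], [-0.0009, 0.012, 0, 0, 0.06], [-0.0009, 0.012, 0, 0, 0.06]],
  ],
)

```text
time: 28.85
tool_pos: [571.5, -85.5, 8.3]
tcp_rot: [-0.647, 1.435, -0.578]
contact_force: [-0.4, -1.9, -0.1]
grip_width: 59.7
```

```bash
python3 -c "
from h import *
go(562,60,7);st();
s=optics.capture('side');crop(s,180,120,330,232,'s20.png',5.3)"
```

```text
t 28.85 tcp [571.5 -85.5   8.3] F [-0.4 -1.9 -0.1] w 59.7 tool delta mm [-10.6 145.4   1. ]
R [[0.114, -0.064, 0.991], [-0.074, 0.995, 0.073], [-0.991, -0.082, 0.108]] jaw 4.2 q [-0.26  0.64  1.73 -0.07  0.64 -0.27]
```

View pics/s20.png

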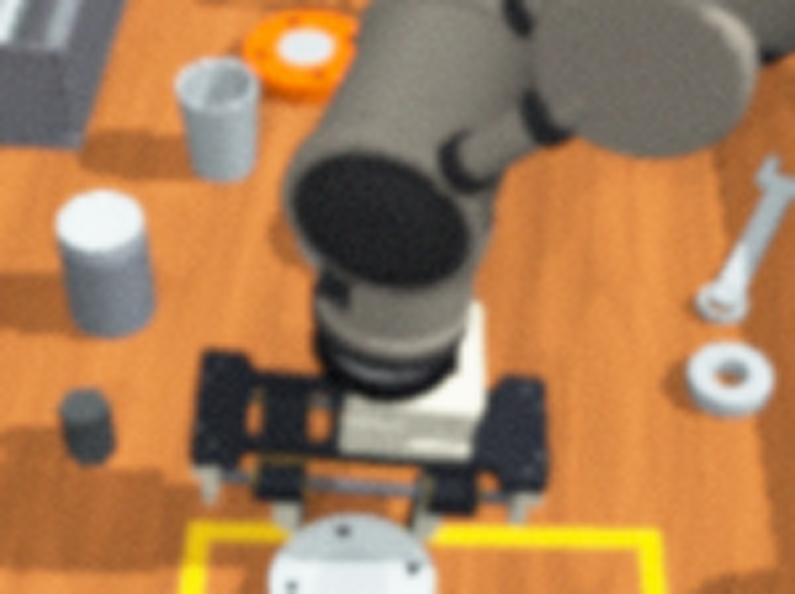

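send_rows(
  commands=[
    [[-0.0009, 0.012, 0, 0, 0.06], [-0.0009, 0.012, 0, 0, 0.06], [-0.0009, 0.012, 0, 0, 0.06], [-0.0009, 0.012, 0, 0, 0.06], [-0.0009, 0.012, 0, 0, 0.06], [-0.0009, 0.012, 0, 0, 0.06], [-0.0009, 0.012, 0, 0, 0.06], [-0.0009, 0.012, 0, 0, 0.06], [-0.0009, 0.011, 0, 0, 0.06], [-0.0009, 0.01, 0, 0, 0.06]],
  ],
)

```text
time: 29.73
tool_pos: [560.2, 41.2, 8.2]
tcp_rot: [-0.654, 1.435, -0.582]
contact_force: [-0.0, -1.0, -0.1]
grip_width: 59.9
```

```bash
cat >> h.py <<'E'
def uv(p,F=(522.,41.3),a=4.):
    a=np.radians(a);d=np.array(p[:2])-F;return np.array([d[0]*np.cos(a)+d[1]*np.sin(a),-d[0]*np.sin(a)+d[1]*np.cos(a)]).round(1)
E
python3 -c "
from h import *
go(562,60,7);st();print(uv(tool()[0]['tool_pos']))
s=optics.capture('side');crop(s,180,180,330,292,'s21.png',5.3)
t=optics.capture('top');crop(t,110,110,310,260,'t21.png',4)"
```

```text
t 29.73 tcp [560.2  41.2   8.2] F [-0.  -1.  -0.1] w 59.9 tool delta mm [ 0.  18.7  3.1]
R [[0.113, -0.067, 0.991], [-0.075, 0.994, 0.076], [-0.991, -0.083, 0.108]] jaw 4.4 q [-0.02  0.63  1.76 -0.12  0.64 -0.  ]
[38.1 -2.8]
```

View pics/s21.png

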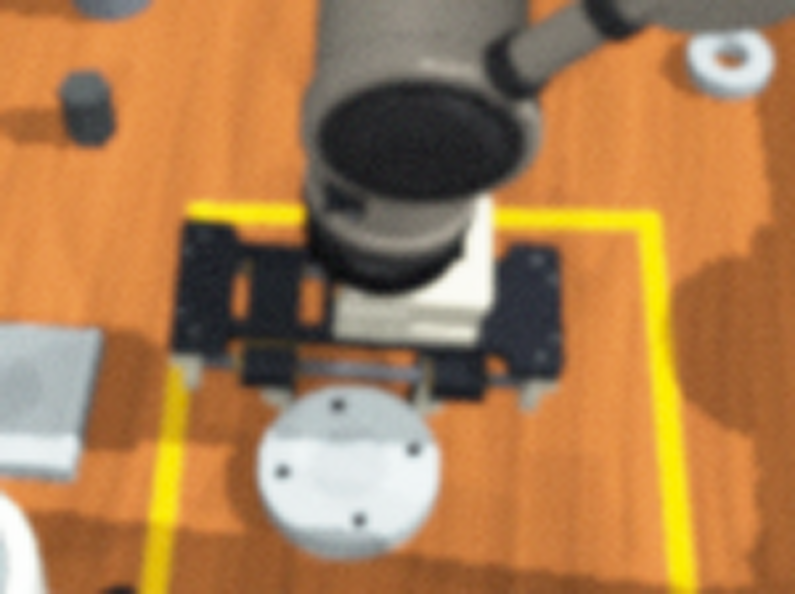

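View pics/t21.png

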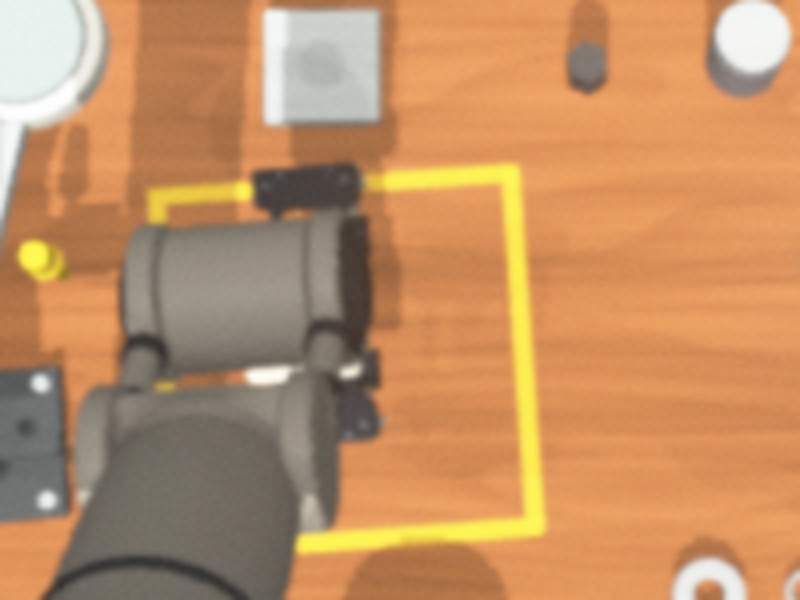

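```bash
python3 -c "
from h import *
s=optics.capture('side')
p=plane(s,180+348.5/5.3-.5,180+463.5/5.3-.5,18);print(p,uv(p))"
```

```text
[557.6908368   84.94314812  18.        ] [38.6 41. ]
```

Disc at u=38.6, v=41. Push ~21 mm more, then back off.

send_rows(
  commands=[
    [[-0.0008, 0.009, 0, 0, 0.06], [-0.0008, 0.01, 0, 0, 0.06], [0, 0.001, 0, 0, 0.06], [0, -0.012, 0, 0, 0.06], [-0.003, -0.02, 0, 0, 0.06], [-0.015, -0.02, 0, 0, 0.06], [-0.02, -0.02, 0, 0, 0.06], [-0.02, -0.02, 0, 0, 0.06], [-0.02, -0.02, 0, 0, 0.06], [-0.02, -0.02, 0, 0, 0.06]],
  ],
)

```text
time: 30.72
tool_pos: [552.8, -67.4, 114.6]
tcp_rot: [-0.691, 1.446, -0.613]
contact_force: [0.5, 0.4, 0.3]
grip_width: 59.9
```

send_rows(
  commands=[
    [[-0.02, -0.03, 0, 0, 0.06], [-0.005, -0.035, 0, 0, 0.06], [0.003, -0.035, 0, 0, 0.06], [0.003, -0.035, 0, 0, 0.06], [0.003, -0.035, 0, 0, 0.06], [0.003, -0.035, 0, 0, 0.06], [0.003, -0.035, 0, 0, 0.06], [0.003, -0.035, 0, 0, 0.06], [0.003, -0.035, 0, 0, 0.06], [0.003, -0.02, 0, 0, 0.06]],
  ],
)

```text
time: 31.55
tool_pos: [573.1, -421.1, 153.4]
tcp_rot: [-0.669, 1.432, -0.593]
contact_force: [0.5, 0.3, -0.2]
grip_width: 60.1
```

```bash
python3 -c "
from h import *
go(594,-415,100);st();look('22')"
```

```text
t 31.55 tcp [ 573.1 -421.1  153.4] F [ 0.5  0.3 -0.2] w 60.1 tool delta mm [54.8  9.2 15.4]
R [[0.115, -0.071, 0.991], [-0.077, 0.994, 0.08], [-0.99, -0.086, 0.109]] jaw 4.6 q [-0.75  0.66  1.2   0.02  1.14 -0.84]
top 365 [296.8 121. ] ctr [ 753.8 -257.1] rect [array([ 752.4, -259.2]), array([56.5, 70.5]), np.float64(89.1)]
top 840 [190.  126.1] ctr [738.3  58.8] rect [array([737.4,  58.9]), array([88. , 82.6]), np.float64(0.4)]
top 221 [347.4 137.8] ctr [ 702.8 -406.3] rect [array([ 705.6, -409.8]), array([47.9, 68.4]), np.float64(56.6)]
top 809 [172.8 187.9] ctr [554.6 106.4] rect [array([554.5, 105.8]), array([91.4, 89.6]), np.float64(45.2)]
side 272 [221.2 141.9] ctr [ 704.2 -436.2] rect [array([ 704.7, -437.5]), array([ 53.1, 131.1]), np.float64(9.6)]
side 204 [321.6 165.5] ctr [ 333.7 -341.3] rect [array([ 331.2, -345.2]), array([166.2,  36.4]), np.float64(70.3)]
side 442 [248.  161.8] ctr [ 593.1 -335.9] rect [array([ 593.3, -336.4]), array([ 92.5, 104.8]), np.float64(5.5)]
side 289 [200.7 166.8] ctr [ 754.1 -294.7] rect [array([ 755.9, -285.2]), array([ 54.4, 135.4]), np.float64(18.0)]
side 916 [245.  275.3] ctr [555.7 110.1] rect [array([556.1, 107.6]), array([91.3, 95.3]), np.float64(4.9)]
```

View pics/top_22.png

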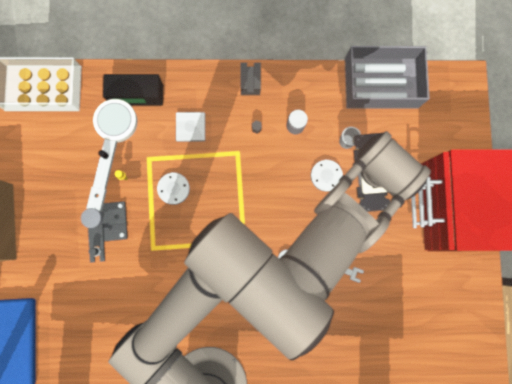

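```bash
python3 -c "
from h import *
s=optics.capture('side');t=optics.capture('top')
for u,v in((237,258),(512,285),(310,312),(430,318)):
  o,d=ray(s,180+u/5.3-.5,120+v/5.3-.5)
  for y in(-263,-273,-283): print(u,y,(o+d*(y-o[1])/d[1]).round(1))
crop(t,320,110,420,185,'t23.png',8);crop(s,190,110,290,185,'s23.png',8)"
```

```text
237 -263 [ 665.1 -263.    49.1]
237 -273 [ 667.2 -273.    39.5]
237 -283 [ 669.3 -283.    30. ]
512 -263 [ 491.4 -263.    41.3]
512 -273 [ 491.4 -273.    31.6]
512 -283 [ 491.3 -283.    22. ]
310 -263 [ 620.3 -263.     5.3]
310 -273 [ 621.8 -273.    -4.8]
310 -283 [ 623.3 -283.   -14.9]
430 -263 [ 542.5 -263.     7.1]
430 -273 [ 543.1 -273.    -3. ]
430 -283 [ 543.7 -283.   -13.1]
```

View pics/s23.png

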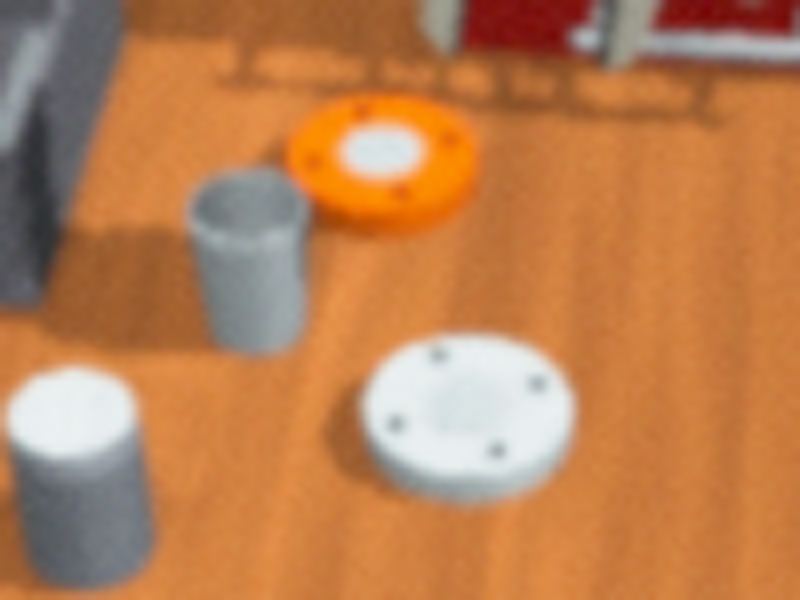

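View pics/t23.png

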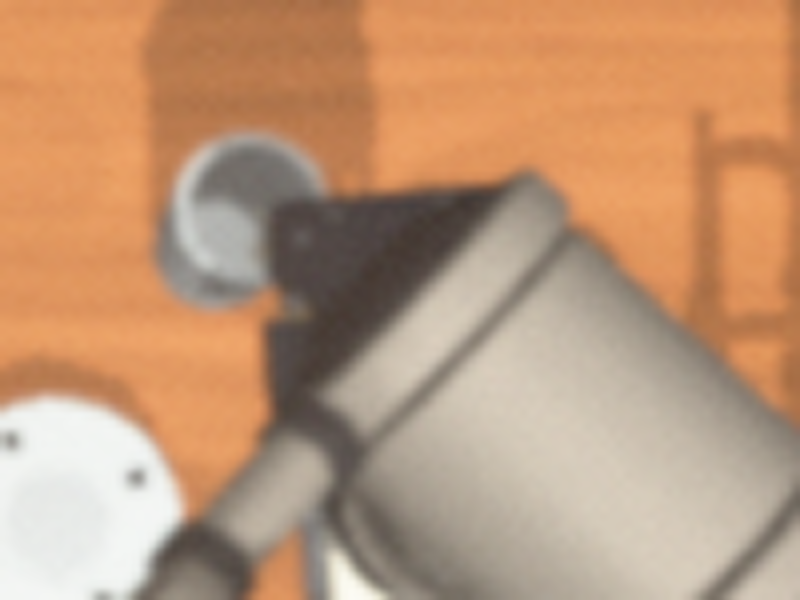

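```bash
python3 -c "
from h import *
s=optics.capture('side');t=optics.capture('top')
print(plane(t,320+247/8-.5,110+213/8-.5,70),plane(s,190+249/8-.5,110+205/8-.5,70))
print('base left/right side view', plane(s,190+255/8-.5,110+338/8-.5,0))
print('disc',plane(s,190+468/8-.5,110+405/8-.5,18))
print('orange',plane(s,190+383/8-.5,110+155/8-.5,18))"
```

```text
[ 695.24197692 -403.43885439   70.        ] [ 698.80773214 -410.62653691   70.        ]
base left/right side view [ 699.33589973 -401.26129287    0.        ]
disc [ 594.02495387 -344.70972524   18.        ]
orange [ 653.74272467 -521.51118779   18.        ]
```

send_rows(
  commands=[
    [[0.008, 0, -0.003, 0, 0.075], [0.012, 0, -0.003, 0, 0.075], [0.012, 0, -0.003, 0, 0.075], [0.012, 0, -0.002, 0, 0.075], [0.012, 0, -0.002, 0, 0.075], [0.012, 0, -0.002, 0, 0.075], [0.012, 0, -0.002, 0, 0.075], [0.008, 0, 0, 0, 0.075], [0, 0, 0, 0, 0.075]],
  ],
)

```text
time: 32.6
tool_pos: [569.0, -411.7, 60.8]
tcp_rot: [-0.654, 1.434, -0.559]
contact_force: [0.2, 0.6, 0.1]
grip_width: 75.1
```

```bash
python3 -c "
from h import *
go(561,-413,7);st()"
```

```text
t 32.6 tcp [ 569.  -411.7   60.8] F [0.2 0.6 0.1] w 75.1 tool delta mm [ 52.4   3.9 -13.9]
R [[0.116, -0.089, 0.989], [-0.073, 0.993, 0.098], [-0.991, -0.083, 0.109]] jaw 5.7 q [-0.75  0.74  1.32  0.03  0.94 -0.86]
```

send_rows(
  commands=[
    [[0, 0, -0.006, 1, 0.075], [0, 0, -0.006, 1, 0.075], [0.006, 0, -0.001, 0, 0.075], [0.008, 0.001, -0.001, 0, 0.075], [0.008, 0.001, -0.001, 0, 0.075], [0.008, 0.001, 0, 0, 0.075], [0.008, 0, 0, 0, 0.075], [0.006, 0, 0, 0, 0.075], [0.004, 0, 0, 0, 0.075], [0, 0, 0, 0, 0.075]],
  ],
)

```text
time: 33.43
tool_pos: [559.6, -412.8, 8.1]
tcp_rot: [-0.618, 1.431, -0.561]
contact_force: [1.2, 0.5, -0.4]
grip_width: 75.0
```

```bash
python3 -c "
from h import *
go(561,-413,7);st()
s=optics.capture('side');crop(s,190,110,290,185,'s24.png',8)"
```

```text
t 33.43 tcp [ 559.6 -412.8    8.1] F [ 1.2  0.5 -0.4] w 75.0 tool delta mm [ 1.3 -0.2  1.2]
R [[0.118, -0.053, 0.992], [-0.074, 0.995, 0.062], [-0.99, -0.081, 0.114]] jaw 3.6 q [-0.76  0.79  1.38  0.04  0.83 -0.84]
```

View pics/s24.png

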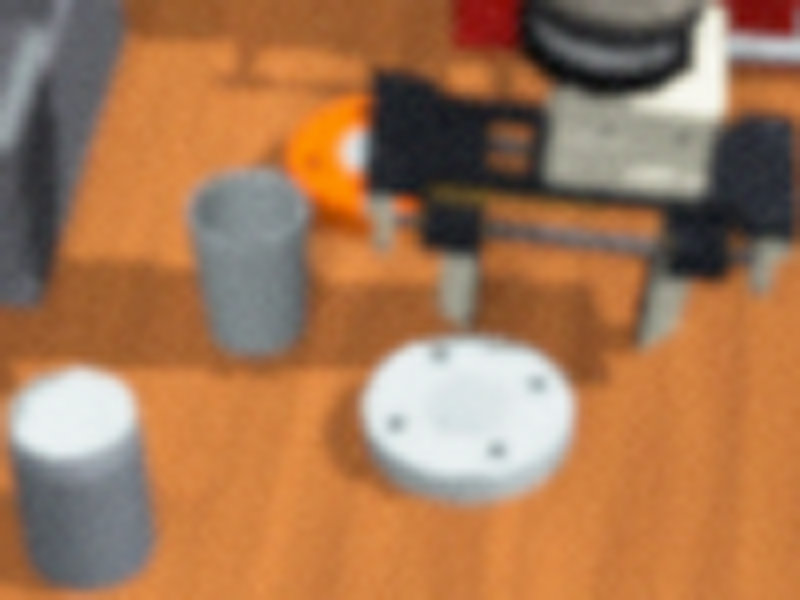

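```bash
python3 -c "
from h import *
s=optics.capture('side');o,R=tool();p=o['tool_pos']
for w in(-37.5,37.5,57):
  print(w,(proj(s,p+R@[-4,0,w])-[190,110])*8+4)"
```

```text
-37.5 [638.00918844 328.01810257]
37.5 [476.87502999 310.10183502]
57 [434.71865914 305.41453081]
```

send_rows(
  commands=[
    [[0.0005, 0, 0.004, 0, 0.075], [-0.0003, 0.006, 0.001, 0, 0.075], [-0.0006, 0.008, 0, 0, 0.075], [-0.0006, 0.008, 0, 0, 0.075], [-0.0006, 0.008, 0, 0, 0.075], [-0.0006, 0.008, 0, 0, 0.075], [0, 0, 0, 0, 0.075]],
  ],
)

```text
time: 34.12
tool_pos: [564.2, -371.9, 11.1]
tcp_rot: [-0.627, 1.425, -0.57]
contact_force: [0.6, -0.4, -0.1]
grip_width: 75.0
```

```bash
python3 -c "
from h import *
go(561,-300,7);st()
s=optics.capture('side');crop(s,190,110,290,185,'s25.png',8)"
```

```text
t 34.12 tcp [ 564.2 -371.9   11.1] F [ 0.6 -0.4 -0.1] w 75.0 tool delta mm [-2.  72.   0.8]
R [[0.123, -0.052, 0.991], [-0.079, 0.995, 0.062], [-0.989, -0.085, 0.118]] jaw 3.6 q [-0.71  0.76  1.45  0.03  0.78 -0.78]
```

View pics/s25.png

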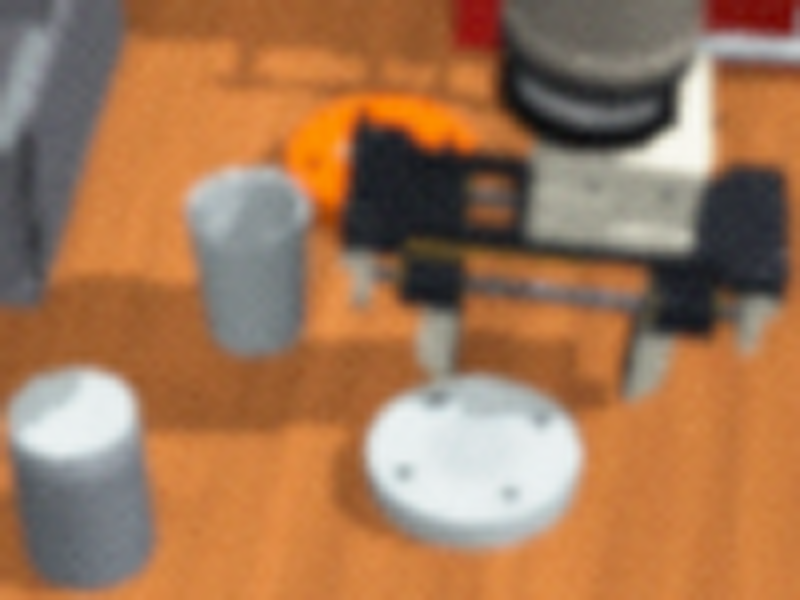

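send_rows(
  commands=[
    [[0.003, 0.002, 0, 0, 0.075], [0.001, 0.006, 0, 0, 0.075], [-0.0004, 0.008, 0, 0, 0.075], [-0.0006, 0.008, 0, 0, 0.075], [-0.0007, 0.008, 0, 0, 0.075], [-0.0008, 0.008, 0, 0, 0.075], [-0.0008, 0.008, 0, 0, 0.075], [0, 0, 0, 0, 0.075]],
  ],
)

```text
time: 34.83
tool_pos: [563.7, -323.2, 8.1]
tcp_rot: [-0.638, 1.416, -0.582]
contact_force: [0.9, -1.8, 2.6]
grip_width: 75.1
```

```bash
python3 -c "
from h import *
go(561,-300,7);st()
s=optics.capture('side');crop(s,190,120,290,195,'s26.png',8)"
```

```text
t 34.83 tcp [ 563.7 -323.2    8.1] F [ 0.9 -1.8  2.6] w 75.1 tool delta mm [-1.2 23.3 -1.4]
R [[0.129, -0.049, 0.99], [-0.085, 0.995, 0.061], [-0.988, -0.092, 0.124]] jaw 3.5 q [-0.64  0.72  1.55  0.01  0.72 -0.71]
```

View pics/s26.png

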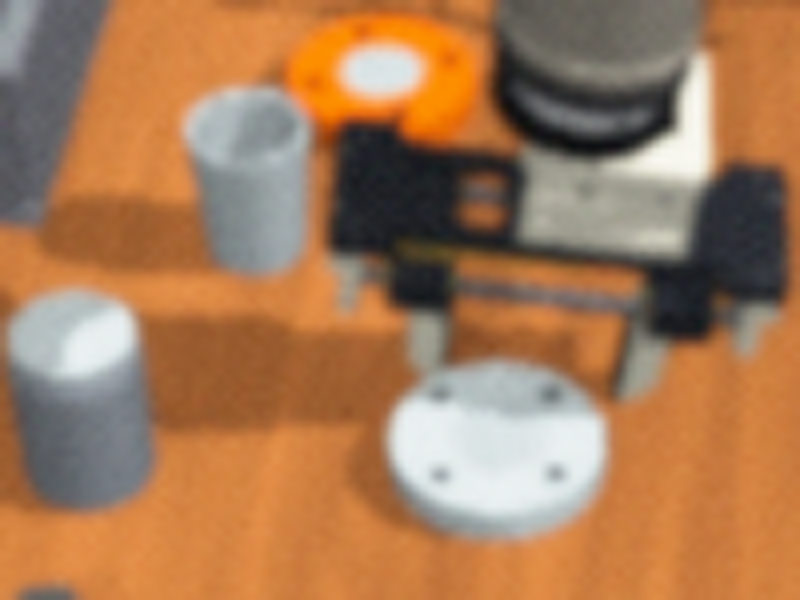

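send_rows(
  commands=[
    [[-0.0012, 0.01, 0, 0, 0.075], [-0.001, 0.011, 0, 0, 0.075], [-0.001, 0.011, 0, 0, 0.075], [-0.001, 0.011, 0, 0, 0.075], [-0.001, 0.011, 0, 0, 0.075], [-0.001, 0.011, 0, 0, 0.075], [-0.001, 0.011, 0, 0, 0.075], [-0.001, 0.011, 0, 0, 0.075], [-0.001, 0.011, 0, 0, 0.075]],
  ],
)

```text
time: 35.63
tool_pos: [556.4, -217.5, 8.1]
tcp_rot: [-0.646, 1.415, -0.591]
contact_force: [0.2, -3.3, 0.8]
grip_width: 75.0
```

```bash
python3 -c "
from h import *
go(545,-42,7);st()
s=optics.capture('side');crop(s,190,150,310,240,'s27.png',6.6)"
```

```text
t 35.63 tcp [ 556.4 -217.5    8.1] F [ 0.2 -3.3  0.8] w 75.0 tool delta mm [-15.5 175.2  -0.8]
R [[0.129, -0.049, 0.99], [-0.086, 0.994, 0.06], [-0.988, -0.093, 0.124]] jaw 3.5 q [-0.49  0.66  1.7  -0.03  0.63 -0.53]
```

View pics/s27.png

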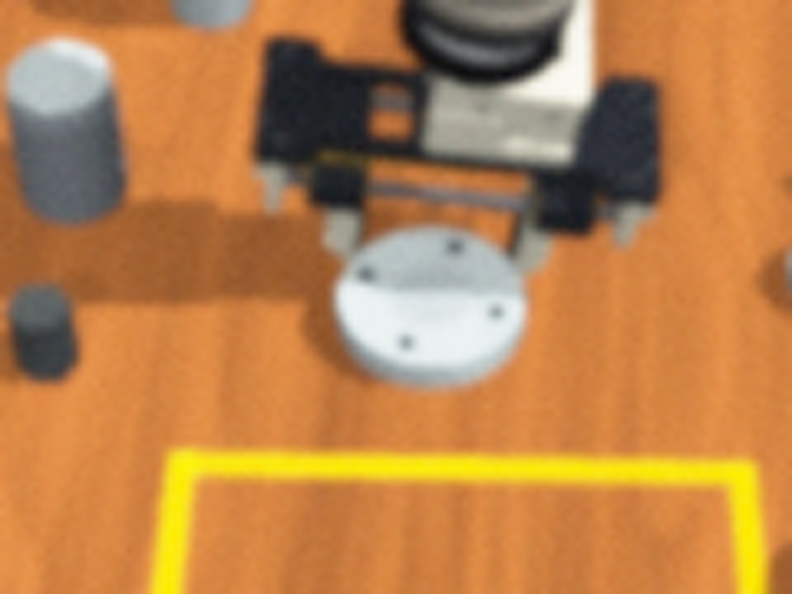

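Nested between both fingers. Continue.

send_rows(
  commands=[
    [[-0.001, 0.011, 0, 0, 0.075], [-0.001, 0.011, 0, 0, 0.075], [-0.001, 0.011, 0, 0, 0.075], [-0.001, 0.011, 0, 0, 0.075], [-0.001, 0.011, 0, 0, 0.075], [-0.001, 0.011, 0, 0, 0.075], [-0.001, 0.011, 0, 0, 0.075], [-0.001, 0.011, 0, 0, 0.075], [-0.001, 0.011, 0, 0, 0.075], [-0.001, 0.011, 0, 0, 0.075]],
  ],
)

```text
time: 36.52
tool_pos: [547.8, -95.4, 7.8]
tcp_rot: [-0.649, 1.417, -0.593]
contact_force: [0.2, -3.1, 1.2]
grip_width: 75.1
```

```bash
python3 -c "
from h import *
go(545,-42,7);st()
s=optics.capture('side');crop(s,190,180,330,285,'s28.png',5.7)"
```

```text
t 36.52 tcp [547.8 -95.4   7.8] F [ 0.2 -3.1  1.2] w 75.1 tool delta mm [-4.1 53.3  0.4]
R [[0.127, -0.049, 0.991], [-0.086, 0.994, 0.061], [-0.988, -0.093, 0.122]] jaw 3.5 q [-0.28  0.61  1.81 -0.09  0.58 -0.27]
```

View pics/s28.png

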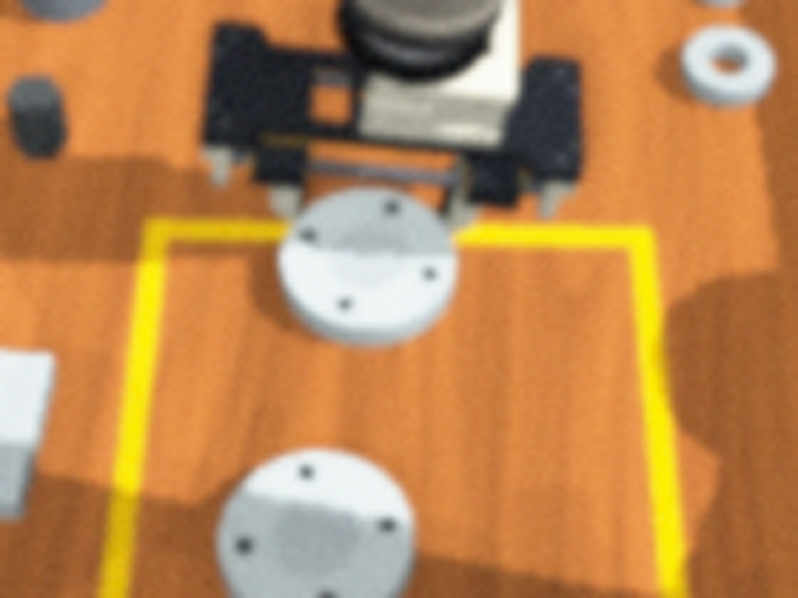

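```bash
python3 -c "
from h import *
s=optics.capture('side')
p=plane(s,190+368.5/5.7-.5,180+258/5.7-.5,18);print(p,uv(p))"
```

```text
[546.50525492 -59.9926754   18.        ] [  17.4 -102.8]
```

send_rows(
  commands=[
    [[-0.001, 0.01, 0, 0, 0.075], [-0.001, 0.011, 0, 0, 0.075], [-0.001, 0.01, 0, 0, 0.075], [-0.0008, 0.009, 0, 0, 0.075], [-0.0003, 0.004, 0, 0, 0.075], [0, 0, 0, 0, 0.075]],
  ],
)

```text
time: 37.12
tool_pos: [544.1, -47.8, 7.6]
tcp_rot: [-0.654, 1.418, -0.598]
contact_force: [-0.3, -3.4, 2.0]
grip_width: 75.4
```

```bash
python3 -c "
from h import *
go(545,-42,7);st()
s=optics.capture('side');crop(s,190,180,330,285,'s29.png',5.7)"
```

```text
t 37.12 tcp [544.1 -47.8   7.6] F [-0.3 -3.4  2. ] w 75.4 tool delta mm [0.2 5.8 1.2]
R [[0.126, -0.05, 0.991], [-0.086, 0.994, 0.061], [-0.988, -0.093, 0.121]] jaw 3.5 q [-0.19  0.6   1.83 -0.11  0.57 -0.16]
```

View pics/s29.png

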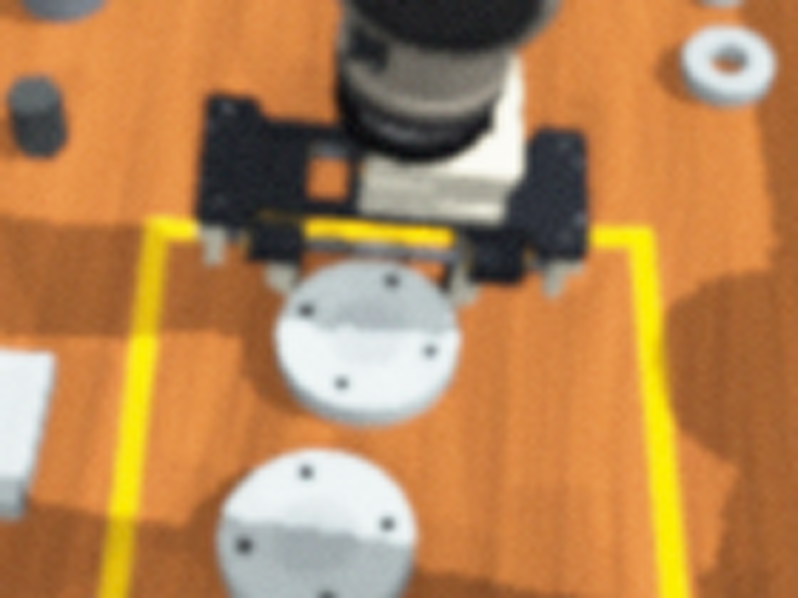

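send_rows(
  commands=[
    [[0, -0.002, 0, 0, 0.08], [0, -0.01, 0, 0, 0.08], [0, -0.02, 0, 0, 0.08], [-0.005, -0.02, 0, 0, 0.06], [-0.02, -0.02, 0, 0, 0.05], [-0.02, -0.02, 0, 0, 0.045], [-0.025, -0.02, 0, 0, 0.045], [-0.03, -0.01, 0, 0, 0.045], [-0.03, 0, 0, 0, 0.045], [-0.03, 0, 0, 0, 0.045]],
  ],
)

```text
time: 38.0
tool_pos: [523.4, -167.0, 174.1]
tcp_rot: [-0.681, 1.441, -0.629]
contact_force: [1.3, -0.2, 0.3]
grip_width: 45.3
```

```bash
python3 -c "
from h import *
go(545,-42,240);st();look('30')
t=optics.capture('top');crop(t,90,90,290,240,'t30.png',4)"
```

```text
t 38.0 tcp [ 523.4 -167.   174.1] F [ 1.3 -0.2  0.3] w 45.3 tool delta mm [-72.6 118.1  35. ]
R [[0.105, -0.047, 0.993], [-0.076, 0.996, 0.056], [-0.992, -0.082, 0.101]] jaw 3.2 q [-0.43  0.37  1.65 -0.03  1.   -0.47]
top 370 [296.7 121. ] ctr [ 753.8 -256.8] rect [array([ 753.2, -257. ]), array([55.3, 73.5]), np.float64(71.2)]
top 833 [190.1 126.1] ctr [738.3  58.5] rect [array([738.7,  58.9]), array([85.3, 82.6]), np.float64(0.4)]
top 333 [349.8 137. ] ctr [ 705.2 -413.5] rect [array([ 705.3, -414. ]), array([60.3, 60.6]), np.float64(90.0)]
top 806 [173.  188.1] ctr [554.  105.8] rect [array([554.5, 105.8]), array([91.3, 89.6]), np.float64(45.2)]
top 948 [215.6 194.3] ctr [535.5 -17.5] rect [array([535.8, -21.8]), array([115.8,  92.3]), np.float64(63.5)]
top 228 [286.7 258.2] ctr [ 351.1 -221. ] rect [array([ 351.7, -220.5]), array([48.7, 51. ]), np.float64(89.3)]
top 401 [334.3 266.1] ctr [ 328.  -356.8] rect [array([ 327.2, -355.1]), array([166.5,  36.1]), np.float64(70.3)]
side 284 [221.  141.5] ctr [ 705.3 -438.5] rect [array([ 707.6, -437.4]), array([ 57.2, 130.8]), np.float64(8.1)]
side 205 [321.7 165.4] ctr [ 333.4 -341.9] rect [array([ 331.2, -345.2]), array([166.2,  36.4]), np.float64(70.3)]
side 289 [200.7 166.8] ctr [ 754.1 -294.7] rect [array([ 755.9, -285.2]), array([ 54.4, 135.4]), np.float64(18.0)]
side 746 [254.  239.5] ctr [542.2  -6.8] rect [array([542.2,  -6.7]), array([93.1, 97.7]), np.float64(5.2)]
side 912 [245.  275.3] ctr [555.7 110.1] rect [array([555.9, 109. ]), array([91.1, 98. ]), np.float64(5.0)]
```

View pics/t30.png

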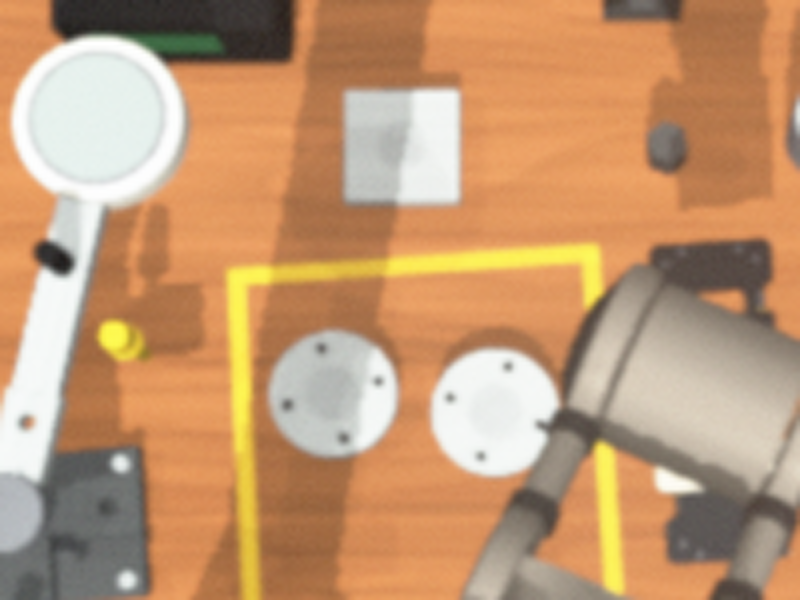

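View pics/side_30.png

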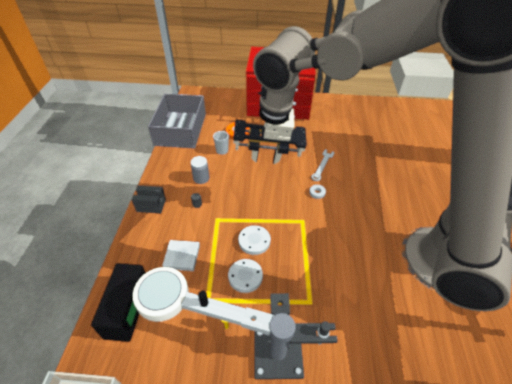

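```bash
cat >> h.py <<'E'
P=np.array([459.,295.3])
def head(n,c):
    # lens rim white ellipse centre
    pass
E
python3 -c "
from h import *
s=optics.capture('side');t=optics.capture('top')
crop(s,120,250,300,360,'s31.png',4.4)
h,e=tri(t,(103.2-.4,154.2-.4),s,(204,297.5));print(h,e,np.degrees(np.arctan2(h[1]-P[1],h[0]-P[0])),np.hypot(*(h[:2]-P)))
l,e=tri(t,(90+99/4-.4,90+121/4-.4),s,(161.5,293.5));print(l,e,np.degrees(np.arctan2(l[1]-P[1],l[0]-P[0])),np.hypot(*(l[:2]-P)))
l=plane(t,90+99/4-.4,90+121/4-.4,169);print(l,np.degrees(np.arctan2(l[1]-P[1],l[0]-P[0])))"
```

```text
[619.45701351 262.5494581  190.64546353] 0.7993418271235133 -11.53606473472373 163.7652319011893
[718.10464817 244.97040552 155.80716705] 1.5804662897477812 -10.992489387025236 263.9475076325885
[715.26712809 241.6357021  169.        ] -11.827269774703199
```

View pics/s31.png

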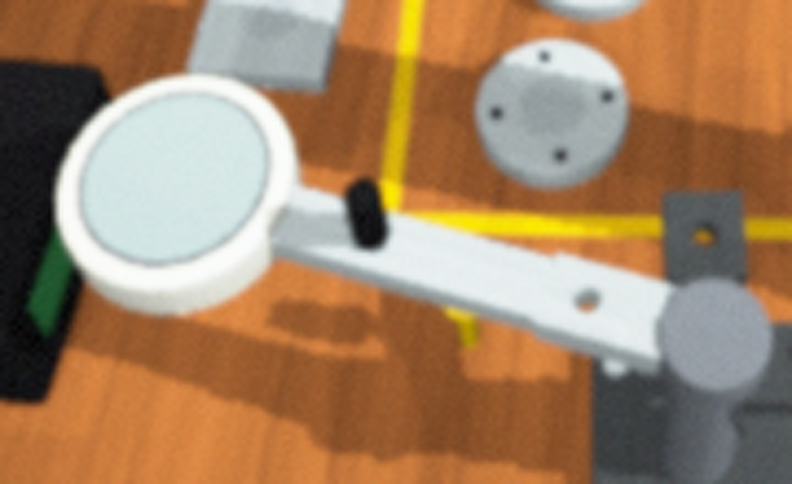

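send_rows(
  commands=[
    [[-0.02, 0, 0, -7, 0.045], [-0.02, 0, 0, -7, 0.045], [-0.02, 0, 0, -7, 0.045], [-0.02, 0, 0, -7, 0.045], [-0.01, 0, 0, -7, 0.045], [0, 0, 0, -7, 0.045], [0, 0, 0, -7, 0.045], [0, 0, 0, -7, 0.045], [0, 0, 0, -7, 0.045], [0, 0, 0, -7, 0.045]],
  ],
)

```text
time: 39.08
tool_pos: [507.7, -157.3, 245.7]
tcp_rot: [-1.993, 1.478, -0.691]
contact_force: [-0.4, -0.2, -0.6]
grip_width: 45.3
```

```bash
python3 -c "
from h import *
go(620.5,262.7,260);st()"
```

```text
t 39.08 tcp [ 507.7 -157.3  245.7] F [-0.4 -0.2 -0.6] w 45.3 tool delta mm [-31.    0.7 434. ]
R [[0.071, -0.961, 0.266], [-0.059, 0.263, 0.963], [-0.996, -0.085, -0.038]] jaw 74.5 q [-0.43  0.29  1.55 -0.03  1.21 -1.72]
```

send_rows(
  commands=[
    [[-0.003, 0, 0.02, -1, 0.045], [-0.003, 0, 0.035, -1, 0.045], [-0.003, 0, 0.035, -1, 0.045], [-0.003, 0, 0.035, -1, 0.045], [-0.003, 0, 0.035, 0, 0.045], [-0.003, 0, 0.035, 0, 0.045], [-0.003, 0, 0.035, 0, 0.045], [-0.003, 0, 0.035, 0, 0.045], [-0.003, 0, 0.035, 0, 0.045], [-0.003, 0, 0.03, 0, 0.045]],
  ],
)

```text
time: 39.92
tool_pos: [569.7, 174.0, 238.9]
tcp_rot: [-2.444, 1.506, -1.068]
contact_force: [0.5, -0.6, 0.2]
grip_width: 45.0
```

```bash
python3 -c "
from h import *
go(620.5,262.7,250);st()"
```

```text
t 39.92 tcp [569.7 174.  238.9] F [ 0.5 -0.6  0.2] w 45.0 tool delta mm [-14.6 -33.3  96.2]
R [[0.031, -0.98, 0.194], [-0.057, 0.192, 0.98], [-0.998, -0.042, -0.05]] jaw 78.8 q [ 0.2   0.46  1.31 -0.06  1.35 -1.16]
```

send_rows(
  commands=[
    [[-0.003, -0.006, 0.012, 0, 0.045], [-0.003, -0.006, 0.018, 0, 0.045], [-0.003, -0.006, 0.018, 0, 0.045], [-0.002, -0.006, 0.016, 0, 0.045], [0, -0.005, 0.012, 0, 0.045], [0, -0.002, 0.004, 0, 0.045], [0, 0, 0, 0, 0.045]],
  ],
)

```text
time: 40.5
tool_pos: [612.3, 258.1, 228.4]
tcp_rot: [-2.898, 1.509, -1.509]
contact_force: [-0.2, -0.6, 0.8]
grip_width: 44.8
```

```bash
python3 -c "
from h import *
go(620.7,262.7,174);st()"
```

```text
t 40.5 tcp [612.3 258.1 228.4] F [-0.2 -0.6  0.8] w 44.8 tool delta mm [54.1 -6.7  9.3]
R [[0.004, -0.983, 0.181], [-0.061, 0.181, 0.982], [-0.998, -0.015, -0.06]] jaw 79.5 q [ 0.31  0.62  1.06 -0.06  1.47 -1.07]
```

send_rows(
  commands=[
    [[0, -0.003, 0.003, 0, 0.045], [0.006, -0.003, 0.003, 0, 0.045], [0.009, 0, 0.001, 0, 0.045], [0.009, 0, 0.001, 0, 0.045], [0.009, 0, 0, 0, 0.045], [0.009, 0, 0, 0, 0.045], [0, 0, 0, 0, 0.045]],
  ],
)

```text
time: 41.08
tool_pos: [618.4, 258.6, 177.9]
tcp_rot: [-3.016, 1.506, -1.63]
contact_force: [-0.6, -0.2, 0.1]
grip_width: 45.1
```

```bash
python3 -c "
from h import *
go(620.7,262.7,174);st()"
```

```text
t 41.08 tcp [618.4 258.6 177.9] F [-0.6 -0.2  0.1] w 45.1 tool delta mm [ 3.6 -1.5  4.7]
R [[-0.004, -0.983, 0.183], [-0.064, 0.183, 0.981], [-0.998, -0.008, -0.064]] jaw 79.4 q [ 0.31  0.67  1.11 -0.06  1.38 -1.06]
```

send_rows(
  commands=[
    [[0.002, -0.001, 0.003, 0, 0.045], [0.002, -0.001, 0.002, 0, 0.04], [0, 0, 0, 0, 0.02], [0, 0, 0, 0, 0.005], [0, 0, 0, 0, 0.005], [0, 0, 0, 0, 0.005], [0, 0, 0, 0, 0.005]],
  ],
)

```text
time: 41.67
tool_pos: [621.7, 262.8, 173.6]
tcp_rot: [-3.007, 1.506, -1.622]
contact_force: [-0.1, -0.9, -2.8]
grip_width: 18.3
```

```bash
python3 -c "
from h import *
arc([-15]);st()"
```

```text
[621.7 262.8 173.6] [-0.1 -0.9 -2.8] phi -11.32 r 165.9
-15 [618.4 252.6 175. ] [ -0.7   1.3 -10.7]
R [[-0.003, -0.983, 0.184], [-0.064, 0.184, 0.981], [-0.998, -0.009, -0.064]] jaw 79.4 q [ 0.31  0.68  1.1  -0.06  1.38 -1.06]
```

send_rows(
  commands=[
    [[0.0003, 0.0002, -0.005, 1.7, 0.005], [0.0004, 0.0002, -0.007, 2.5, 0.005], [0.0004, 0.0002, -0.007, 2.5, 0.005], [0.0004, 0.0002, -0.007, 2.5, 0.005], [0.0004, 0.0002, -0.007, 2.5, 0.005]],
  ],
)

```text
time: 42.08
tool_pos: [613.5, 234.5, 173.6]
tcp_rot: [-2.681, 1.516, -1.51]
contact_force: [2.7, 0.5, -2.6]
grip_width: 18.0
```

```bash
python3 -c "
from h import *
arc([-24]);st()"
```

```text
[613.5 234.5 173.6] [ 2.7  0.5 -2.6] phi -21.49 r 166.0
-24 [609.7 228.2 175. ] [-1.1  1.  -7.3]
R [[0.003, -0.921, 0.389], [-0.055, 0.389, 0.92], [-0.998, -0.024, -0.049]] jaw 67.1 q [ 0.27  0.64  1.18 -0.06  1.33 -0.88]
```

send_rows(
  commands=[
    [[0.0004, 0.0003, -0.007, 2.3, 0.005], [0.0004, 0.0003, -0.007, 2.4, 0.005], [0.0004, 0.0003, -0.007, 2.4, 0.005], [0.0003, 0.0003, -0.007, 2.4, 0.005], [0.0003, 0.0003, -0.007, 2.4, 0.005], [0.0003, 0.0003, -0.007, 2.4, 0.005], [0.0003, 0.0003, -0.007, 2.4, 0.005], [0.0003, 0.0003, -0.007, 2.4, 0.005]],
  ],
)

```text
time: 42.75
tool_pos: [585.0, 186.8, 173.6]
tcp_rot: [-2.046, 1.521, -1.237]
contact_force: [3.6, 1.5, -2.6]
grip_width: 17.1
```

```bash
python3 -c "
from h import *
arc([-50]);st()"
```

```text
[585.  186.8 173.6] [ 3.6  1.5 -2.6] phi -40.72 r 166.3
-50 [565.1 168.9 175. ] [ -0.9   2.1 -26.8]
R [[0.016, -0.724, 0.69], [-0.047, 0.689, 0.724], [-0.999, -0.044, -0.023]] jaw 46.4 q [ 0.21  0.55  1.34 -0.05  1.24 -0.58]
```

send_rows(
  commands=[
    [[0.0002, 0.0003, -0.007, 2.1, 0.005], [0.0002, 0.0003, -0.007, 2.2, 0.005], [0.0002, 0.0003, -0.007, 2.2, 0.005], [0.0002, 0.0003, -0.007, 2.2, 0.005], [0.0001, 0.0003, -0.007, 2.3, 0.005], [0.0001, 0.0003, -0.007, 2.3, 0.005], [0, 0.0003, -0.007, 2.3, 0.005], [0, 0.0003, -0.007, 2.3, 0.005], [0, 0.0003, -0.007, 2.3, 0.005]],
  ],
)

```text
time: 43.5
tool_pos: [537.2, 148.1, 173.6]
tcp_rot: [-1.336, 1.516, -0.914]
contact_force: [4.5, 1.9, -2.9]
grip_width: 17.4
```

```bash
python3 -c "
from h import *
arc([-76]);st()"
```

```text
[537.2 148.1 173.6] [ 4.5  1.9 -2.9] phi -62.03 r 166.7
-76 [498.9 135.2 175. ] [ -2.1   3.9 -40.2]
R [[0.034, -0.409, 0.912], [-0.044, 0.911, 0.41], [-0.998, -0.053, 0.013]] jaw 24.2 q [ 0.16  0.44  1.53 -0.05  1.15 -0.24]
```

send_rows(
  commands=[
    [[0, 0.0006, -0.007, 2.2, 0.005], [0, 0.0006, -0.007, 2.2, 0.005], [0, 0.0006, -0.007, 2.2, 0.005], [0, 0.0006, -0.007, 2.3, 0.005], [0, 0, 0, 0, 0.005]],
  ],
)

```text
time: 43.92
tool_pos: [509.6, 136.4, 173.7]
tcp_rot: [-1.156, 1.511, -0.907]
contact_force: [-2.3, 2.2, -0.3]
grip_width: 17.5
```

```bash
python3 -c "
from h import *
arc([-76]);st()
t=optics.capture('top');crop(t,100,130,260,250,'t32.png',5)
s=optics.capture('side');crop(s,180,180,340,300,'s32.png',5)"
```

```text
[509.6 136.4 173.7] [-2.3  2.2 -0.3] phi -72.35 r 166.8
-76 [498.9 135.2 175. ] [ -1.7   1.4 -10.6]
R [[0.037, -0.245, 0.969], [-0.047, 0.968, 0.246], [-0.998, -0.055, 0.024]] jaw 14.3 q [ 0.15  0.38  1.62 -0.06  1.11 -0.08]
```

View pics/t32.png

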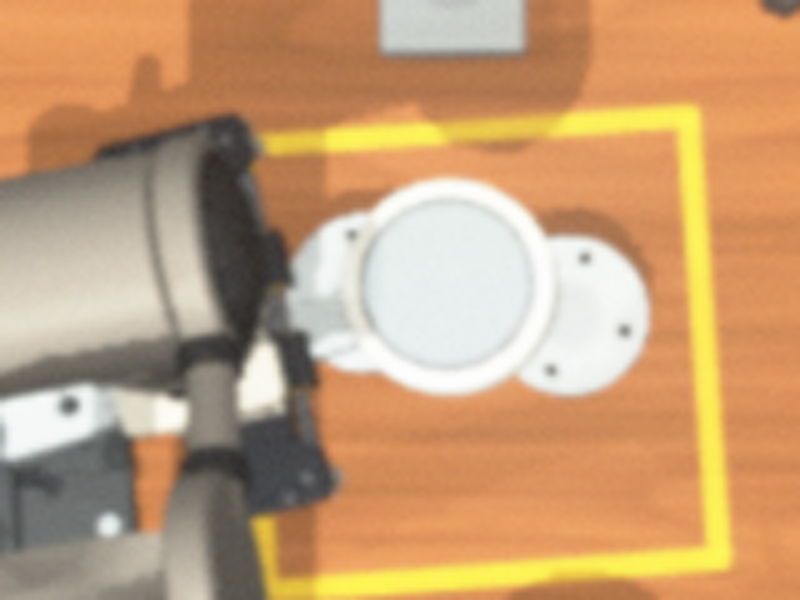

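View pics/s32.png

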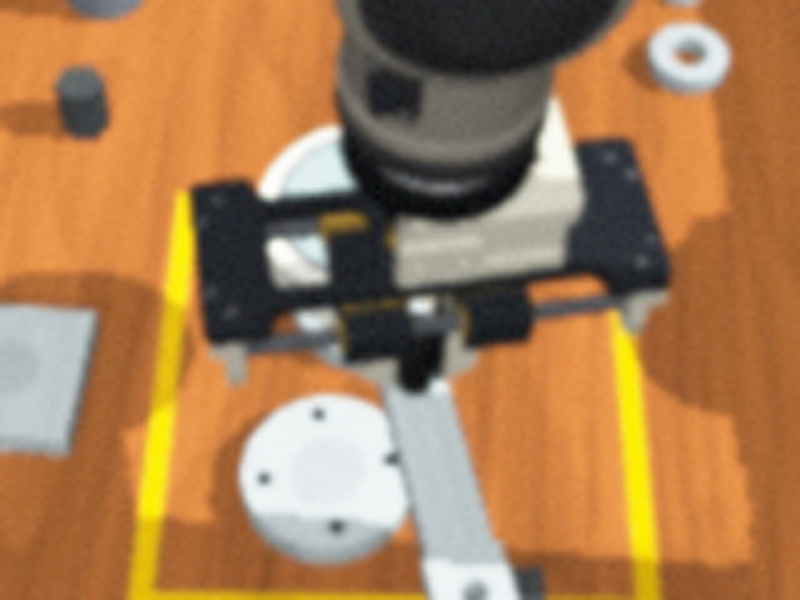

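```bash
python3 -c "
from h import *
t=optics.capture('top')
for q,z in(((450,286),169),((447.5,283),169),((447.5,283),160),((450,287),155)):
  l=plane(t,100+(q[0]+.5)/5-.5,130+(q[1]+.5)/5-.5,z);print(l,np.degrees(np.arctan2(l[1]-P[1],l[0]-P[0])),np.hypot(*(l[:2]-P)),uv(l))"
```

```text
[536.94828541  42.14034745 169.        ] -72.88631239313172 264.8881742893821 [15.  -0.2]
[538.52143956  43.45079447 169.        ] -72.4764772887313 264.1054366618808 [16.6  1. ]
[539.76604542  44.39870842 160.        ] -72.15644262689337 263.5803714428212 [17.9  1.9]
[538.33814559  43.5945008  155.        ] -72.50503002831789 263.91324269926395 [16.5  1.1]
```

send_rows(
  commands=[
    [[0, 0.0006, -0.005, 1.5, 0.005], [0, 0.0006, -0.005, 1.5, 0.005], [0, 0, 0, 0, 0.005], [0, 0, 0, 0, 0.005]],
  ],
)

```text
time: 44.4
tool_pos: [502.9, 134.4, 173.7]
tcp_rot: [-1.081, 1.507, -0.88]
contact_force: [0.3, 0.0, -0.8]
grip_width: 17.7
```

```bash
python3 -c "
from h import *
arc([-76]);st()
t=optics.capture('top');crop(t,100,130,260,250,'t33.png',5)"
```

```text
[502.9 134.4 173.7] [ 0.3  0.  -0.8] phi -74.72 r 166.8
-76 [498.9 135.2 175. ] [-1.5  1.5 -3.7]
R [[0.041, -0.199, 0.979], [-0.049, 0.978, 0.2], [-0.998, -0.056, 0.03]] jaw 11.6 q [ 0.15  0.37  1.64 -0.06  1.1  -0.03]
```

View pics/t33.png

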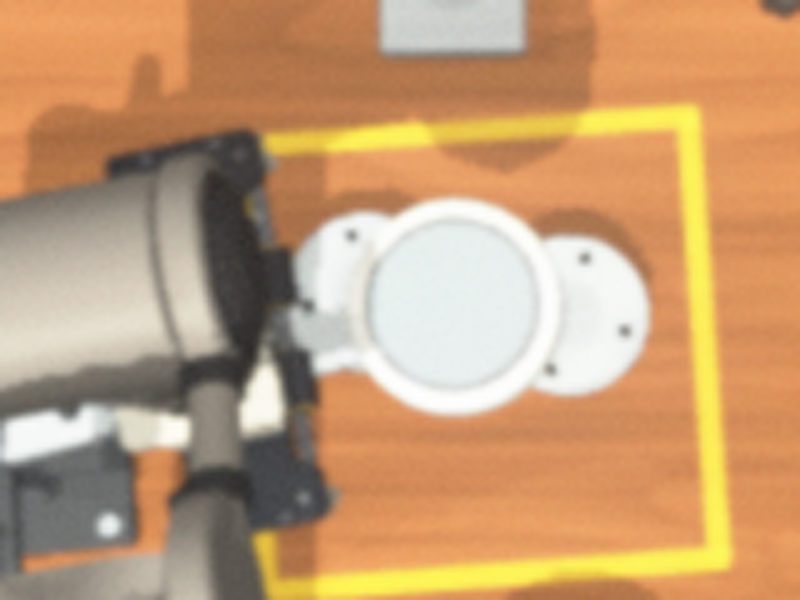

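send_rows(
  commands=[
    [[0, 0.0005, -0.005, 1.2, 0.005], [0, 0, 0, 0, 0.005], [0, 0, 0, 0, 0.005]],
  ],
)

```text
time: 44.7
tool_pos: [499.4, 133.5, 173.7]
tcp_rot: [-1.04, 1.505, -0.86]
contact_force: [1.8, -0.5, -1.2]
grip_width: 17.5
```

```bash
python3 -c "
from h import *
arc([-76]);st()
t=optics.capture('top');crop(t,100,130,260,250,'t34.png',5)"
```

```text
[499.4 133.5 173.7] [ 1.8 -0.5 -1.2] phi -75.97 r 166.8
-76 [498.9 135.2 175. ] [-1.4  1.7 -0.2]
R [[0.043, -0.178, 0.983], [-0.05, 0.982, 0.18], [-0.998, -0.057, 0.033]] jaw 10.4 q [ 0.15  0.36  1.65 -0.06  1.09 -0.  ]
```

View pics/t34.png

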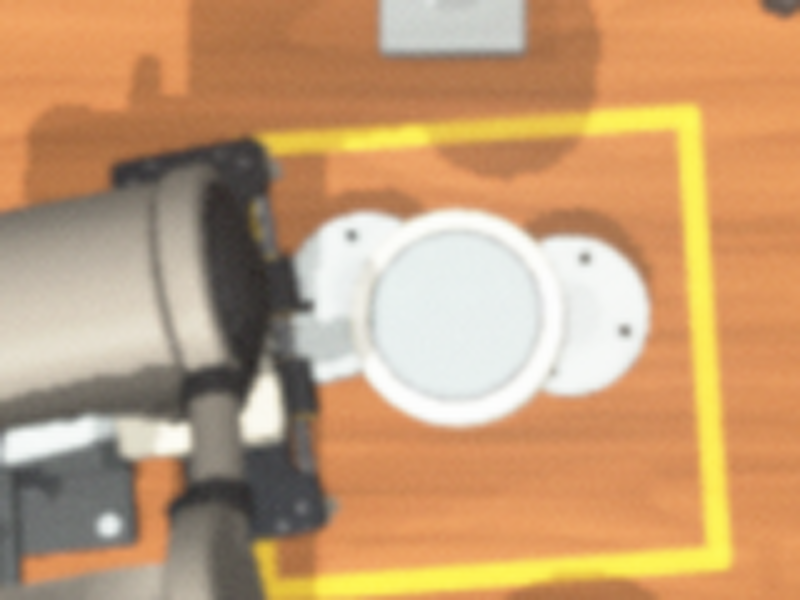

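send_rows(
  commands=[
    [[0, 0, 0, 0, 0.03], [0, 0, 0, 0, 0.045], [0, 0, 0, 0, 0.045], [-0.003, 0, 0, 0, 0.045], [-0.01, 0, 0, 0, 0.045], [-0.02, 0, 0, 0, 0.045], [-0.02, 0, 0, 0, 0.045], [-0.02, 0, 0, 0, 0.045], [-0.02, 0, 0, 0, 0.045]],
  ],
)

```text
time: 45.5
tool_pos: [495.6, 139.3, 270.1]
tcp_rot: [-1.027, 1.505, -0.844]
contact_force: [0.1, 0.5, 0.2]
grip_width: 44.8
```

```bash
python3 -c "
from h import *
go(420,-200,300);st()"
```

```text
t 45.5 tcp [495.6 139.3 270.1] F [0.1 0.5 0.2] w 44.8 tool delta mm [ -16.6 -321.2 -135.1]
R [[0.043, -0.18, 0.983], [-0.049, 0.982, 0.182], [-0.998, -0.056, 0.034]] jaw 10.5 q [ 0.16  0.28  1.5  -0.06  1.33 -0.01]
```

send_rows(
  commands=[
    [[-0.003, -0.02, -0.01, 0, 0.045], [-0.002, -0.034, -0.014, 0, 0.045], [-0.002, -0.034, -0.014, 0, 0.045], [-0.002, -0.034, -0.014, 0, 0.045], [-0.002, -0.034, -0.014, 0, 0.045], [-0.002, -0.034, -0.012, 0, 0.045], [-0.002, -0.034, -0.01, 0, 0.045], [-0.002, -0.034, -0.01, 0, 0.045], [-0.002, -0.034, -0.01, 0, 0.045], [0, 0, 0, 0, 0.045]],
  ],
)

```text
time: 46.33
tool_pos: [443.2, -176.3, 319.1]
tcp_rot: [-0.817, 1.481, -0.625]
contact_force: [-0.3, -0.4, -1.0]
grip_width: 44.9
```

```bash
python3 -c "
from h import *
go(420,-200,300);look('35')
t=optics.capture('top');crop(t,60,110,260,260,'t35.png',4)
s=optics.capture('side');crop(s,160,190,340,325,'s35.png',4.4)"
```

```text
t 46.33 tcp [ 443.2 -176.3  319.1] F [-0.3 -0.4 -1. ] w 44.9 tool delta mm [ 18.6 -17.6 -28.5]
top 349 [297.1 120.9] ctr [ 754.1 -258. ] rect [array([ 752.4, -259.2]), array([56.5, 70.5]), np.float64(89.1)]
top 834 [190.1 126.1] ctr [738.3  58.5] rect [array([738.7,  58.9]), array([85.3, 82.6]), np.float64(0.4)]
top 326 [349.7 137. ] ctr [ 705.2 -413.2] rect [array([ 705.3, -414. ]), array([60.3, 60.6]), np.float64(90.0)]
top 237 [233.2 241.5] ctr [399.3 -68.3] rect [array([399.4, -68.3]), array([29.5, 66.3]), np.float64(59.2)]
top 262 [288.2 273.7] ctr [ 307.5 -224.6] rect [array([ 309.8, -219.4]), array([43.5, 66.4]), np.float64(59.0)]
side 283 [221.  141.6] ctr [ 705.2 -437.9] rect [array([ 707.6, -437.4]), array([ 57.2, 130.8]), np.float64(8.1)]
side 205 [321.7 165.4] ctr [ 333.4 -341.9] rect [array([ 331.2, -345.2]), array([166.2,  36.4]), np.float64(70.3)]
side 247 [200.6 166.4] ctr [ 754.8 -296.7] rect [array([ 755.9, -285.2]), array([ 54.4, 135.4]), np.float64(18.0)]
side 892 [180.5 255. ] ctr [740.7  63.2] rect [array([740.8,  61.4]), array([86.6, 93.9]), np.float64(1.4)]
```

View pics/t35.png

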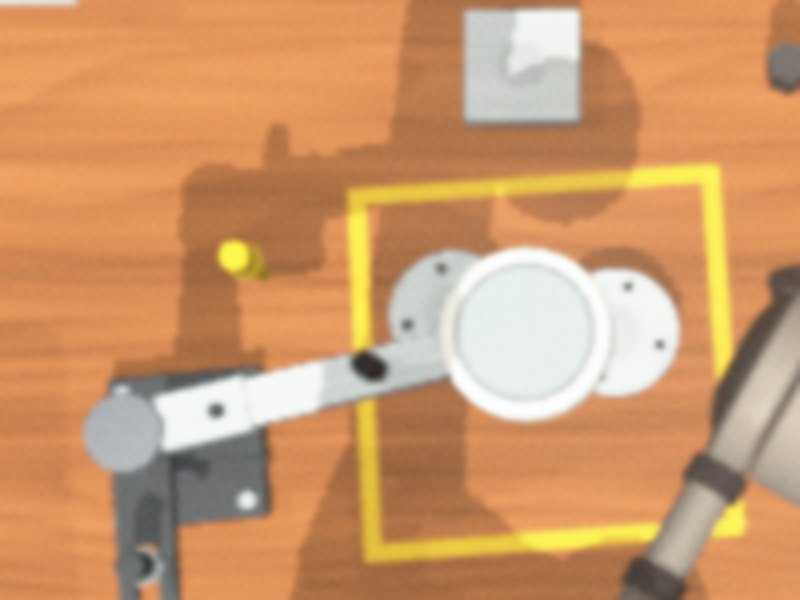

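View pics/s35.png

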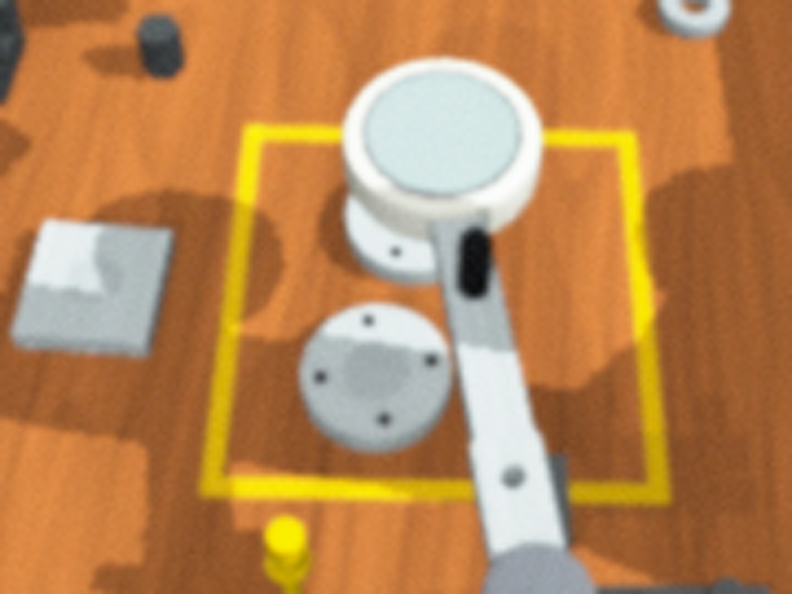

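```bash
python3 -c "
from h import *
t=optics.capture('top');s=optics.capture('side')
T=lambda u,v:(60+(u+.5)/4-.5,110+(v+.5)/4-.5);S=lambda u,v:(160+(u+.5)/4.4-.5,190+(v+.5)/4.4-.5)
# glass ellipse via mask
for c,n,f in((t,'t',T(525,331)),(s,'s',S(443,131))):
  i=c['color'].astype(int);m=((i[...,0]-i[...,2]>5)&(i[...,2]>150)).astype(np.uint8)
  nl,l,st_,ce=cv2.connectedComponentsWithStats(m);k=l[int(f[1]),int(f[0])]
  print(n,f,st_[k],ce[k])
a,e=tri(t,T(525,331),s,S(443,131));print('tri',a,e,uv(a))
print([ (p.round(1),uv(p)) for p in(plane(t,*T(525,331),165),plane(s,*S(443,131),165))])
fs=[plane(s,*S(*p),0) for p in((245,125),(636,132),(670,502),(200,496))];print('side corners',np.round(fs,1),np.mean(fs,0))
ft=[plane(t,*T(*p),0) for p in((347,191),(719,165),(745,533),(364,562))];print('top',np.round(ft,1),np.mean(ft,0))
a=np.degrees(np.arctan2(ft[0][1]-ft[3][1],ft[0][0]-ft[3][0]));print(a)"
```

```text
t (190.875, 192.375) [     0      0    512    384 196049] [255.80624232 191.4750139 ]
s (260.2954545454545, 219.38636363636363) [243 206  36  29 796] [259.9798995  219.96733668]
tri [522.51107426  38.46685346 170.8648398 ] 0.7327345187750472 [ 0.3 -2.9]
[(array([522.9,  39.1, 165. ]), array([ 0.7, -2.3])), (array([523.1,  33.8, 165. ]), array([ 0.6, -7.6]))]
side corners [[ 670.1  -89.     0. ]
 [ 394.8 -107.6    0. ]
 [ 377.2  166.1    0. ]
 [ 650.7  185.9    0. ]] [523.19416447  38.85204083   0.        ]
top [[ 648.2  188.1    0. ]
 [ 667.5  -86.5    0. ]
 [ 395.6 -104.8    0. ]
 [ 376.3  169.7    0. ]] [521.88965502  41.61558302   0.        ]
3.8781476896601528
```

```bash
python3 -c "
from plant import monitor, close_job
print(monitor.get_obs()['time']);print(close_job())"
```

```text
46.6333
the job is handed in; nothing more can be done
None
```

The job is done and handed in at about 46.6 s of the 210 s allowed. All the steps were carried out in the order asked.

- **Pin:** I drew the locking pin out and hung it in the parking notch. The last pictures show it still there.
- **Magnifier out:** I swung it about 73° away, clear of the taped field. While swinging out, the handle slipped about 10 mm in the fingers. The magnifier still ended clear of the field.
- **Plate:** I pushed it off the far side of the field. It now lies at about (739, 59) mm, with its near edge roughly 35 mm beyond the outer edge of the tape.
- **Covers:** Two white covers were there, and I slid both on with the fingers. They lie at about (555, 106) and (542, −8) mm, with at least 17 mm to the inside of the tape on every side. The second is partly hidden under the lens in the last pictures, but its visible edges had not moved.
- **Magnifier back:** After release, the lens centre reads about (522.5, 38.5) mm. The field centre reads (521.9, 41.6) mm from the top camera and (523.2, 38.9) mm from the side camera. The lens is therefore centred within about 3 mm, and the two cameras disagree by about as much.

I saw no part knocked aside. The oil can, bolt cup, yellow pin and orange cover looked unmoved whenever they were in view. At hand-in the gripper was clear of everything, at z ≈ 319 mm. The gripper drifted to a tilt of up to 8° during the run, which did not spoil any step.

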